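Mount the tube carrier on a shaker and clamp the tubes

ROBOT

A 6-joint arm with a two-finger parallel gripper is mounted at the origin on the work surface; the furniture and walls round the work are solid. World frame = base frame: x ahead of the robot, y to its left, z up, the work surface at z = 0. Lengths are in m, angles in rad, forces in N, time in s.
With the tool pointing down it reaches from about 0.3 to 0.775 m from the base axis. Payload 14.6 kg.
Tool frame: the origin (TCP) lies midway between the tips of the shut fingers; the grasp point (between the pads) lies 19 mm behind it; z points along the fingers, y is the line along which they close (so a half turn about z gives the same grasp; the last joint's range is limited). The gripper opens to 94 mm and grips with 3 to 60 N. Pads are 16 mm wide; open, the fingers measure 119 mm over their backs; the gripper's body (75 mm by 177 mm) begins 78 mm behind the grasp point.
Start: joints at [-1.345, 0.3, 1.521, -0, 1.321, -0.067], TCP at [0.159, -0.527, 0.205] pointing down, gripper open.
Joint ranges: [-3.03, 3.03], [-0.79, 2.21], [0.23, 2.52], [-1.04, 4.18], [0, 3.07], [-2.55, 2.55]. Speed limits (rad/s): [2.22, 2.22, 2.57, 3.14, 3.14, 3.14].

INTERFACE

Orientations are given as [roll, pitch, yaw] about the fixed x, y, z axes, in that order (R = Rz(yaw) Ry(pitch) Rx(roll)).
In Python, from station import telemetry, optics, ctrl gives the robot as it stands.
- The arm moves only by the tool carry_out, never from a script. Its argument "plan" is a list that holds one entry, the list of rows, each a list of 7 numbers: the shift along the tool's x, y, z in mm, then the turn, a rotation vector about the tool's x, y, z in rad, then the finger opening in mm, from 0 to 94. A call has 1 to 20 rows; each row shifts and turns the commanded pose from where the row before left it, along the tool's axes as they then stand; what a row does not reach is not made up. A row lasts 1/12 s, in which the tool goes at most 41.7 mm and 7.16 degrees, less where a joint would pass 70% of its speed; a pose out of reach is approached as far as the arm can. A call with a gripper value outside its range is refused whole. The fingers move at their own pace and stop on an object; "squeeze" is the grip in N (left out, the last holds). Time passes only in rows, so rows that do not move let the fingers close. It gives the time, the measured TCP pose, the force, the opening and the grip force at its end, in the units of the state.
- telemetry.get_obs(): the state, without advancing time (a new reading comes with each control period).
- optics.camera(name): name is "scene" or "top" or "wrist"; returns a dict with "pixels" (384x512x3 uint8, red, green, blue), "intrinsics" (3x3 intrinsics, pixels), "origin" and "rotation" of the camera in the world. Camera axes: x right, y down, z forward; pixel columns grow to the right and rows downward; lengths in m; the calibration is good to about 2 mm. A picture is of the moment at which its call begins. There is no depth.
- ctrl.hand_in(): hands the job in; it is judged then, once.
The state is a dict: "time_s": time; "qpos": joint angles; "joint_vel": joint speeds; "tau": joint torques, N m; "ee_pos": TCP position; "eef_rot": TCP orientation; "force": force on the tool from outside, world axes, zero at the start; "moment": the same for the moment, N m; "grip_width": finger opening in m; "grip_force": force on a finger pad.
Only numpy, scipy, OpenCV 4.12 (cv2) and the standard library are available. Lean on these libraries where they do the work, as an engineer would, in place of code of your own. Each camera call takes 0.05 s, during which the arm holds its last target. There are 200 camera calls.

TASK

Get the shaker ready for a run: swing its bolt down out of the clamp bar's slot, swing the hinged bar all the way over to its open side, and give the retaining knob a quarter turn so that its arm is out of the way. Then lower the tube carrier over the platform's two locating pins until it rests flush, turn the knob back so that its arm holds the carrier's edge down, and only then lay every tube from the bench cradle in a groove of the carrier, its cap at the end away from the knob. Finally swing the bar fully down across the tubes and the bolt upright into its slot; do not knock over the blue-capped bottle.

Things in the scene. Friction and masses are not known exactly. Their poses are not given: they have to be found in the camera images.
- platform_seat (a point): Centre of the carrier's seat in the top of the shaker platform, a fixed slab 30 mm high reaching x -125 to +75, y -96 to +96 mm from here. x points away from the retaining knob, z up. Two locating pins, 10 mm thick, 18 mm high with tapered tips, stand at x -48 and +40 mm, y 0. The grey carrier must lie here, x along x.
- retainer (a joint): Angle of the retaining knob, a turn-button on a vertical axis: 0 = its arm points along the platform's +x, over the carrier's edge (locked); grows counterclockwise from above, to 1.65. Starts at 0 to 0.2. Freed at 1.35 to 1.6 (arm along +y). Turns easily, stays put. Arm: 16 mm wide, reaches 40 mm from the axis, 12 to 20 mm above the platform's top.
- retainer_grip (a point): Grip point on the retaining knob's axis, 42 mm above the platform's top, at x -98 mm, y 0 from platform_seat. The black grip is an upright bar 44 mm long (along the arm, this point's x axis, which turns with it), 12 mm thick, 32 mm high; its top is 10 mm above this point.
- carrier_grip (a point): Grip point of the black handle of the carrier, a loose grey plate 132 (x) by 122 (y) by 10 mm, 0.25 kg. The handle is 26 mm along x, 12 mm thick along y, 32 mm high; its top is 10 mm above this point, which is 32 mm above the plate's underside and 10 mm to -x of its centre. White V ribs across the plate hold two tubes along x.
- carrier_foot (a point): Centre of the carrier's underside; comes to lie on platform_seat with its x axis along the platform's. Two 13 mm through holes at x -48 and +40 mm, y 0, fit the pins this way round only.
- clamp (a joint): Angle of the aluminium clamp bar (24 wide, 8 thick, reaching 170 mm from its hinge): 0 = closed, level across both grooves, 1 mm above the tubes, its forked end over the bolt; grows as it swings up and over to the platform's +y side, to 2.75. Starts closed. Stiff hinge (0.12 N m) that stays where left. Slot in the fork 12 mm wide, open at the end.
- clamp_rod (a point): Middle of the clamp bar's grip rod: steel, 10 mm thick, free length 39 mm, along the platform's x, sticking out sideways from the bar's free end toward the knob's end; 21 mm from the bar's side. 166 mm from the hinge along the bar and 15 mm above the hinge line (closed). The rod may turn between the fingers as it is led round.
- clamp_hinge (a point): Point on the clamp bar's hinge axis, 36 mm above the platform's top, at x -22, y +79 mm from platform_seat; the hinge runs along the platform's x.
- bolt (a joint): Angle of the swing bolt: 0 = upright, in the slot of the closed bar; grows as it leans away to the platform's -y side, to 1.4. Starts upright. Stays where left (0.03 N m). Its nut is wider than the slot, so the bar cannot open or close past an upright bolt.
- bolt_bar (a point): Grip point on the cross handle at the bolt's end: steel rod 11 mm thick along the platform's x, sticking out 47 mm from the bolt's axis away from the knob's end; this point is 28 mm from the bolt's axis, 60 mm from its hinge. With the bolt upright it is 90 mm above the platform's top, 35 mm above the bar's. It may turn between the fingers as it is led round.
- bolt_hinge (a point): Point on the bolt's hinge axis (along the platform's x), 30 mm above the platform's top, at x -22, y -79 mm from platform_seat.
- bottle_buffer: A bystander: clear reagent bottle with a blue cap, 56 mm in diameter, 111 mm high, standing behind the platform; origin at its underside, z up. Leave it standing.
- groove_left (a point): Where the middle of a tube lying in the carrier's left groove comes: y +40 mm from the carrier's centre, 32 mm above its underside. The tube lies along the carrier's x, cap at +x (only so it lies down). The two V ribs, 6 mm thick, are at x -46 and +36 mm from here and reach 20 mm above the 10 mm plate.
- groove_left_cap (a point): Where the middle of the cap of a tube lying in the left groove comes: 50 mm to +x of groove_left.
- groove_right (a point): Where the middle of a tube lying in the carrier's right groove comes: y -40 mm from the carrier's centre, 32 mm above its underside. The tube lies along the carrier's x, cap at +x (only so it lies down). The two V ribs, 6 mm thick, are at x -46 and +36 mm from here and reach 20 mm above the 10 mm plate.
- groove_right_cap (a point): Where the middle of the cap of a tube lying in the right groove comes: 50 mm to +x of groove_right.
- tube_0_mid (a point): Middle of a sample tube on its axis (one or two of three alike are there; absent ones read None). It starts lying in the bench cradle, axis 30 mm above the worktop. z runs along it to the cap. Body 28 mm thick, 100 mm long; cap 33 mm thick, 14 mm long; 30 g. Cradle ribs at -46 and +36 mm along z, its floor 8 mm high; neighbours 58 mm apart.
- tube_0_cap (a point): Middle of the cap of tube_0, on its axis, 50 mm from tube_0_mid.
- tube_1_mid (a point): Middle of a sample tube on its axis (one or two of three alike are there; absent ones read None). It starts lying in the bench cradle, axis 30 mm above the worktop. z runs along it to the cap. Body 28 mm thick, 100 mm long; cap 33 mm thick, 14 mm long; 30 g. Cradle ribs at -46 and +36 mm along z, its floor 8 mm high; neighbours 58 mm apart.
- tube_1_cap (a point): Middle of the cap of tube_1, on its axis, 50 mm from tube_1_mid.
- tube_3_mid (a point): Middle of a sample tube on its axis (one or two of three alike are there; absent ones read None). It starts lying in the bench cradle, axis 30 mm above the worktop. z runs along it to the cap. Body 28 mm thick, 100 mm long; cap 33 mm thick, 14 mm long; 30 g. Cradle ribs at -46 and +36 mm along z, its floor 8 mm high; neighbours 58 mm apart.
- tube_3_cap (a point): Middle of the cap of tube_3, on its axis, 50 mm from tube_3_mid.
Not all that is in view belongs to the job. Of the things that look like the part that bears tube_0_mid, the larger one is meant.

How it is judged:
By the outcome, as a careful person would: the job done as asked, in the order asked, and still so for the second after the job is handed in, with the robot touching nothing.
Of tube_0, tube_1, tube_3 only 1 to 2 are there at a start; the rules pass over those that are not, and their reading is None.
At some moment in a run one of carrier may be knocked a few centimetres aside while the robot is not near it.
It also fails if it takes over 210 s, if anything falls off the work surface, if the arm or the gripper's body presses on something with over 40 N, if the wrist force passes 120 N, or if a joint passes its speed limit or range.

## Working session

There is one attempt and no reset: what is moved stays moved. The work goes in short steps, Python scripts to look and compute and a tool call to move; the robot and the scene stay as the last step left them, time stands still between calls to the robot, and variables do not carry over. Pictures are saved under pics/ and viewed, at most 14 in all, crops included, and the job is handed in when it is done.

Besides the shell and the picture viewer there is one more tool, called after "Call:" by a JSON object that holds its "name" and its "arguments". carry_out: Moves the arm, as the interface text tells. Its arguments: {"type":"object","properties":{"plan":{"type":"array","items":{"type":"array","items":{"type":"array","items":{"type":"number"}}}},"squeeze":{"type":"number"}},"required":["plan"]}

```bash
ls; mkdir -p pics
python3 - <<'E'
from station import telemetry, optics
import cv2,numpy as np
print(telemetry.get_obs())
for n in ("scene","top","wrist"):
    c=optics.camera(n); cv2.imwrite(f"pics/{n}0.png",c["pixels"][:,:,::-1]); np.savez(f"pics/{n}0.npz",**c)
    print(n,c["intrinsics"].round(1).tolist(),c["origin"].round(3),c["rotation"].round(3).tolist())
E
```

```text
pics
{'time_s': 0.0, 'qpos': array([-1.34461775e+00,  3.00492741e-01,  1.52162445e+00, -1.60596202e-05,
        1.32072259e+00, -6.65955054e-02]), 'joint_vel': array([ 0.00012419, -0.00187517, -0.00023381, -0.00082319,  0.00037642,
        0.00027729]), 'tau': array([-1.57579752e-04, -5.31801081e+01, -3.52733588e+01,  7.08321878e-02,
        2.44654709e-02, -7.31837417e-05]), 'ee_pos': array([ 0.15866591, -0.52631573,  0.20485612]), 'eef_rot': array([-3.14034725e+00, -6.74714126e-05,  2.92778028e-01]), 'force': array([-0.4559032 ,  0.45572114,  0.37651332]), 'moment': array([-0.02431648,  0.03532231,  0.07567936]), 'grip_force': 0.0, 'grip_width': 0.09397412410040035}
scene [[494.1, 0.0, 251.5], [0.0, 494.1, 188.5], [0.0, 0.0, 1.0]] [ 0.473 -0.78   1.187] [-2.554, 0.012, -0.158]
top [[372.8, 0.0, 257.5], [0.0, 372.8, 192.2], [0.0, 0.0, 1.0]] [ 0.437 -0.081  1.059] [-3.031, 0.034, -1.571]
wrist [[292.6, 0.0, 258.1], [0.0, 292.6, 195.8], [0.0, 0.0, 1.0]] [ 0.238 -0.503  0.384] [2.857, 0.001, -1.279]
```

View pics/scene0.png

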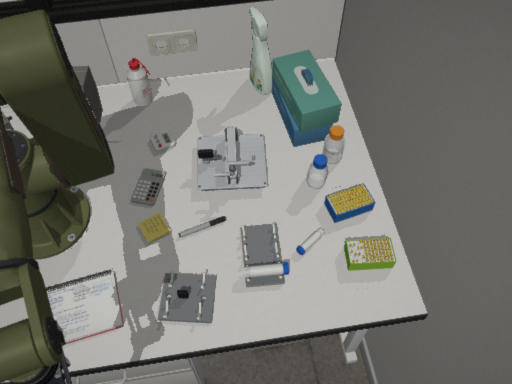

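View pics/top0.png

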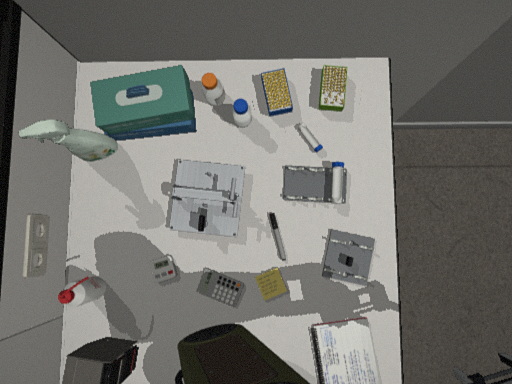

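```bash
cat > h.py <<'E'
import cv2,numpy as np
from station import telemetry, optics
from scipy.spatial.transform import Rotation as Ro
def shot(n,name=None):
    c=optics.camera(n)
    if name: cv2.imwrite(f"pics/{name}.png",c["pixels"][:,:,::-1]); np.savez(f"pics/{name}.npz",**c)
    return c
def load(name): return dict(np.load(f"pics/{name}.npz"))
def rot(c):
    r=np.asarray(c["rotation"]); return r if r.shape==(3,3) else Ro.from_euler("xyz",r).as_matrix()
def ray(c,uv):
    d=rot(c)@np.linalg.solve(c["intrinsics"],[uv[0],uv[1],1.]); return np.asarray(c["origin"]),d
def plane(c,uv,z):
    o,d=ray(c,uv); return (o+d*(z-o[2])/d[2])
def proj(c,p):
    q=(np.atleast_2d(p)-c["origin"])@rot(c); q=q@c["intrinsics"].T; return q[:,:2]/q[:,2:]
def crop(name,out,x0,y0,x1,y1,k):
    im=cv2.imread(f"pics/{name}.png")[y0:y1,x0:x1]; cv2.imwrite(f"pics/{out}.png",cv2.resize(im,None,fx=k,fy=k,interpolation=cv2.INTER_CUBIC))
def tri(c1,u1,c2,u2):
    o1,d1=ray(c1,u1);o2,d2=ray(c2,u2)
    s=np.linalg.lstsq(np.c_[d1,-d2],o2-o1,rcond=None)[0]; a=o1+s[0]*d1;b=o2+s[1]*d2
    return (a+b)/2,np.linalg.norm(a-b)
def go(p,yaw,tilt=None):
    """tool-frame shift (mm) and rotvec from the present pose to TCP p, tool down with yaw"""
    o=telemetry.get_obs(); R=Ro.from_euler("xyz",o["eef_rot"]); T=Ro.from_euler("xyz",[np.pi,0,yaw])
    return (R.inv().apply(np.asarray(p)-o["ee_pos"])*1e3).round(1),(R.inv()*T).as_rotvec().round(3)
E
python3 - <<'E'
from h import *
crop("top0","tc",150,140,390,300,3.3)
E
```

```text
(no output)
```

View pics/tc.png

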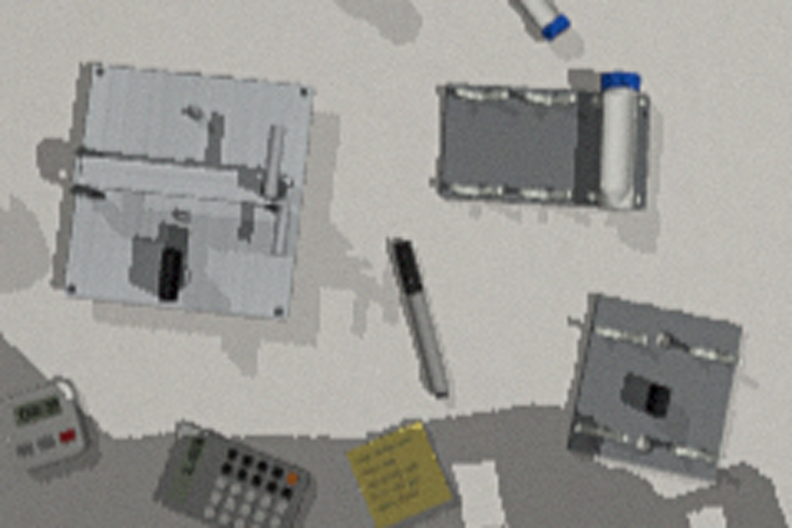

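Run:
```python
from h import *
c=load("top0"); k=3.3
P=lambda u,v,z: plane(c,[(u+.5)/k-.5+150,(v+.5)/k-.5+140],z)
def rep(n,pts,z):
    q=np.array([P(*p,z)[:2] for p in pts]); print(n,q.round(4).tolist(),"ctr",q.mean(0).round(4))
    print([np.linalg.norm(q[i]-q[i-1]).round(3) for i in range(4)],[np.degrees(np.arctan2(*(q[i]-q[i-1])[::-1])).round(1) for i in range(4)])
rep("plat",[(88,65),(313,90),(288,318),(67,293)],.03)
rep("carr",[(592,293),(741,323),(718,480),(568,452)],.01)
print("knob",P(171,272,.082),"handle",P(655,398,.042))
print("tube cap",P(620,80,.03),"tube base",P(617,207,.03))
print("bottle cap",plane(c,(241,105),.111))
s=load("scene0"); print(proj(s,[0.4,0,.03]))
```

```text
plat [[0.646, 0.1835], [0.623, -0.0097], [0.4307, 0.0105], [0.4516, 0.1967]] ctr [0.5378 0.0953]
[np.float64(0.195), np.float64(0.195), np.float64(0.193), np.float64(0.187)] [np.float64(-3.9), np.float64(-96.8), np.float64(174.0), np.float64(83.6)]
carr [[0.4514, -0.2447], [0.4262, -0.3683], [0.2973, -0.345], [0.3196, -0.222]] ctr [ 0.3736 -0.295 ]
[np.float64(0.134), np.float64(0.126), np.float64(0.131), np.float64(0.125)] [np.float64(-9.8), np.float64(-101.5), np.float64(169.7), np.float64(79.7)]
knob [0.46740905 0.09952489 0.082     ] handle [ 0.36633445 -0.28856561  0.042     ]
tube cap [ 0.62981632 -0.26891724  0.03      ] tube base [ 0.52244273 -0.26384674  0.03      ]
bottle cap [ 0.77369194 -0.0055293   0.111     ]
[[187.11322478 192.55272489]]
```

Run:
```python
from h import *
print(go([.45,.095,.32],-.105))
```

```text
(array([ 458.2, -511. , -114.5]), array([-0.001,  0.   ,  0.398]))
```

Call:
{"name": "carry_out", "arguments": {"plan": [[[27,-30,-6.7,0,0,0,60],[27,-30,-6.7,0,0,0,60],[27,-30,-6.7,0,0,0,60],[27,-30,-6.7,0,0,0,60],[27,-30,-6.7,0,0,0,60],[27,-30,-6.7,0,0,0,60],[27,-30,-6.7,0,0,0,60],[27,-30,-6.7,0,0,0,60],[27,-30,-6.7,0,0,0,60],[27,-30,-6.7,0,0,0,60],[27,-30,-6.7,0,0,0,60],[27,-30,-6.7,0,0,0,60],[27,-30,-6.7,0,0,0,60],[27,-30,-6.7,0,0,0,60],[27,-30,-6.7,0,0,0,60],[27,-30,-6.7,0,0,0,60],[27,-30,-6.7,0,0,0,60],[0,0,0,0,0,0.12,60],[0,0,0,0,0,0.12,60],[0,0,0,0,0,0.12,60]]]}}

```text
time_s: 1.82
ee_pos: [0.451, 0.0949, 0.3189]
eef_rot: [3.141, 0.001, -0.071]
force: [-0.5, -1.1, 0.1]
grip_width: 0.0599
grip_force: 0.0
```

Run:
```python
from h import *
o=telemetry.get_obs(); print(o["ee_pos"],o["eef_rot"],o["qpos"],o["time_s"])
c=shot("wrist","w1"); crop("w1","w1c",0,0,512,384,1.56); print(c["origin"],c["rotation"])
```

```text
[0.45099851 0.09493633 0.31893787] [ 3.14138682e+00  8.91706820e-04 -7.14607858e-02] [ 1.27991646e-01  3.24508061e-02  1.57125886e+00 -2.50939594e-05
  1.53879780e+00  1.77024948e+00] 1.8167
[0.53415913 0.08924388 0.49815081] [ 2.85647586e+00 -2.20887847e-04 -1.64304673e+00]
```

View pics/w1c.png

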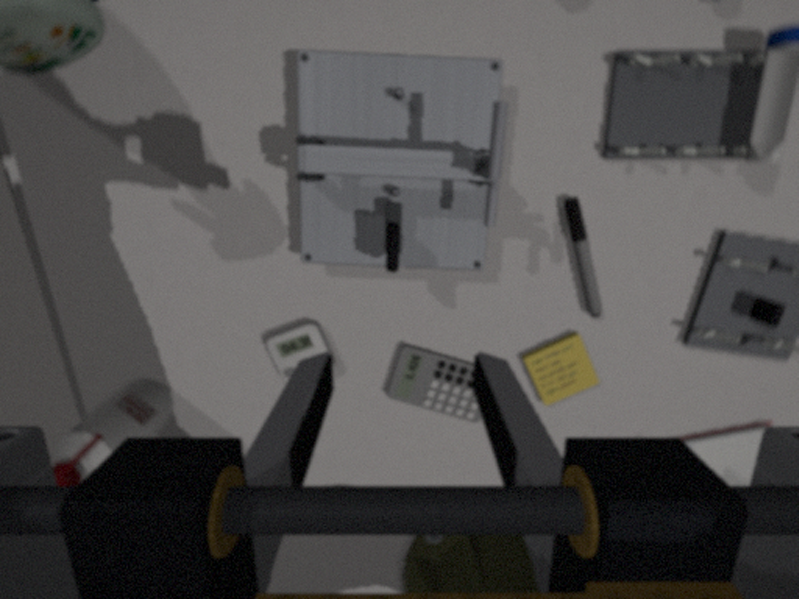

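```bash
cat >> h.py <<'E'
def dark(c,uv,r=5):
    g=cv2.cvtColor(c["pixels"],cv2.COLOR_RGB2GRAY).astype(float); u,v=int(round(uv[0])),int(round(uv[1]))
    p=g[v-r:v+r+1,u-r:u+r+1]; w=np.clip(np.median(p)-25-p,0,None); y,x=np.mgrid[v-r:v+r+1,u-r:u+r+1]
    return np.array([(w*x).sum(),(w*y).sum()])/w.sum()
E
python3 - <<'E'
from h import *
k=1.56
w=load("w1");t=load("top0")
W=[(303,57),(496,67),(479,265),(307,258)]
T=[(99,71),(303,91),(279,311),(71,288)]
def fit(q):
    q=np.array(q)[:,:2];m=q.mean(0);d=(q[0]+q[1]-q[2]-q[3])/2; e=(q[0]+q[3]-q[1]-q[2])/2
    a=np.arctan2(d[1],d[0]);b=np.arctan2(-e[0],e[1]); print(q.round(4).tolist());print("ctr",m,"len",np.linalg.norm(d),np.linalg.norm(e),"yaw",np.degrees([a,b]))
for c,pts in ((w,[dark(w,((u+.5)/k-.5,(v+.5)/k-.5),4) for u,v in W]),(t,[dark(t,((u+.5)/3.3-.5+150,(v+.5)/3.3-.5+140),3) for u,v in T])):
    print(np.round(pts,1).tolist()); fit([plane(c,p,.03) for p in pts])
E
```

```text
[[194.6, 36.4], [316.9, 42.0], [305.5, 169.1], [197.0, 164.5]]
[[0.642, 0.1728], [0.622, -0.0025], [0.4367, 0.019], [0.457, 0.1937]]
ctr [0.53943061 0.09574427] len 0.1864101306569124 0.17610667421070517 yaw [-6.53303296 -6.57077589]
[[178.7, 161.2], [241.5, 167.4], [233.9, 234.1], [170.6, 226.6]]
[[0.6407, 0.1767], [0.6216, -0.0014], [0.4358, 0.0188], [0.4566, 0.195]]
ctr [0.53868612 0.09726801] len 0.18593402632477773 0.17825008860272917 yaw [-5.92649441 -6.42520618]
```

```bash
cat >> h.py <<'E'
YAW=-0.112; SEAT=np.array([.5638,.0937,.03])
def pl(x,y,z):
    c,s=np.cos(YAW),np.sin(YAW); return SEAT+np.array([c*x-s*y,s*x+c*y,z])/1e3
E
python3 - <<'E'
from h import *
pts=[(-48,0,18),(40,0,18),(-98,0,52),(-55-19,-87,51),(-55+19,-87,51),(-22,-79,90),(25,-79,90),(-22,79,36),(-34,79-170,55),(-10,79-170,55)]
out=[]
for n,b in (("w1",(170,20,340,190)),("top0",(150,140,260,250))):
    c=load(n);k=600/(b[2]-b[0])*.66; im=c["pixels"][b[1]:b[3],b[0]:b[2],::-1]; im=cv2.resize(im,(400,400),interpolation=cv2.INTER_CUBIC); k=400/(b[2]-b[0])
    for p in proj(c,[pl(*q) for q in pts]):
        cv2.drawMarker(im,tuple(int(round(v)) for v in ((p-b[:2]+.5)*k-.5)),(0,0,255),cv2.MARKER_CROSS,9,1)
    out.append(im)
cv2.imwrite("pics/ov1.png",np.hstack(out))
E
```

```text
(no output)
```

View pics/ov1.png

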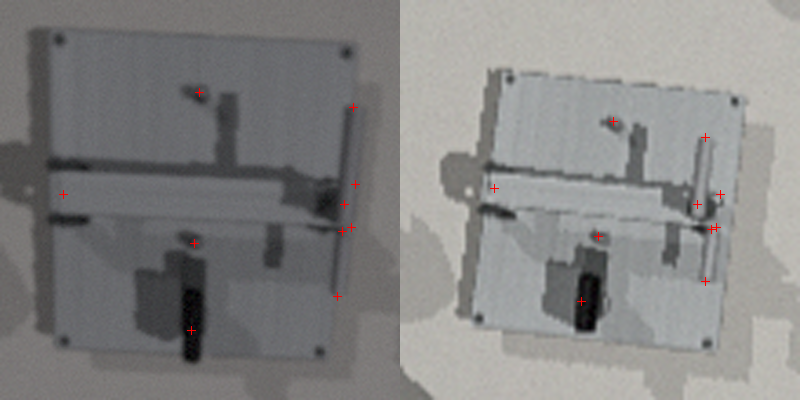

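Run:
```python
from h import *
print(go(pl(6,-79,71),YAW))
```

```text
(array([116.3,  70.8, 218. ]), array([0.   , 0.001, 0.03 ]))
```

Call:
{"name": "carry_out", "arguments": {"plan": [[[29.1,17.7,0,0,0,0.03,50],[29.1,17.7,0,0,0,0,50],[29.1,17.7,0,0,0,0,50],[29.1,17.7,0,0,0,0,50],[0,0,38,0,0,0,50],[0,0,38,0,0,0,50],[0,0,38,0,0,0,50],[0,0,38,0,0,0,50],[0,0,0,0,0,0,50],[0,0,0,0,0,0,50]]]}}

```text
time_s: 2.7
ee_pos: [0.5601, 0.0132, 0.1671]
eef_rot: [3.141, 0.003, -0.096]
force: [0.8, -0.5, 1.1]
grip_width: 0.0498
grip_force: 0.0
```

Run:
```python
from h import *
o=telemetry.get_obs(); print(o["ee_pos"],o["eef_rot"],go(pl(6,-79,71),YAW))
c=shot("wrist","w2"); g=c
pts=[(6,-79,90),(25,-79,90),(-74,-87,51),(-98,0,52),(40,0,18)]
im=cv2.resize(c["pixels"][:,:,::-1],None,fx=1.5,fy=1.5)
for p in proj(c,[pl(*q) for q in pts]): cv2.drawMarker(im,tuple(int(v*1.5) for v in p),(0,0,255),0,9,1)
cv2.imwrite("pics/w2c.png",im)
```

```text
[0.56014424 0.01315121 0.16708645] [ 3.14145994e+00  2.69605139e-03 -9.55162732e-02] (array([ 0.8, -1.5, 66.1]), array([0.   , 0.003, 0.016]))
```

View pics/w2c.png

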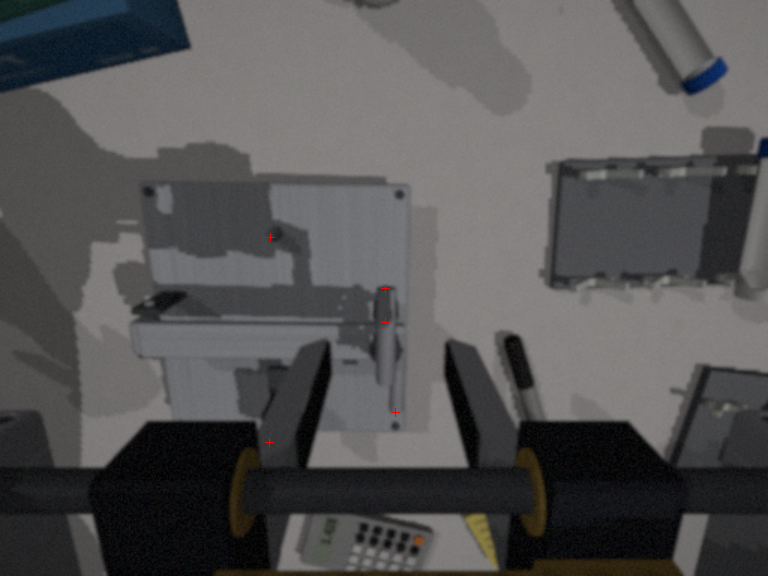

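Call:
{"name": "carry_out", "arguments": {"plan": [[[0.8,-1.5,33,0,0,0.016,50],[0,0,33,0,0,0,50],[0,0,0,0,0,0,8],[0,0,0,0,0,0,8],[0,0,0,0,0,0,8],[0,0,0,0,0,0,8],[0,0,0,0,0,0,8]]], "squeeze": 20}}

```text
time_s: 3.33
ee_pos: [0.5625, 0.0146, 0.1036]
eef_rot: [-3.141, -0.003, -0.113]
force: [-0.3, -0.6, -0.4]
grip_width: 0.02
grip_force: 0.0
```

Run:
```python
from h import *
print(go(pl(6,-79,71),YAW))
a=np.arange(0,1.37,.1134)
a=np.linspace(0,1.36,13)
y=-60*np.sin(a);z=60*np.cos(a)
print(np.c_[-np.diff(y),-np.diff(z)].round(1).tolist())
```

```text
(array([-1.6,  0.3,  2.6]), array([-0.   , -0.003, -0.001]))
[[6.8, 0.4], [6.7, 1.1], [6.5, 1.9], [6.3, 2.6], [5.9, 3.3], [5.5, 4.0], [5.0, 4.6], [4.5, 5.1], [3.9, 5.6], [3.2, 6.0], [2.5, 6.3], [1.8, 6.6]]
```

Call:
{"name": "carry_out", "arguments": {"plan": [[[-1,0,2,0,0,0,6],[0,0,0,0,0,0,6],[0,0,0,0,0,0,6],[0,0,0,0,0,0,6],[0,0,0,0,0,0,6]]], "squeeze": 20}}

```text
time_s: 3.75
ee_pos: [0.561, 0.0145, 0.1001]
eef_rot: [3.141, -0.001, -0.113]
force: [-0.6, -2.8, 6.1]
grip_width: 0.0102
grip_force: 20.0
```

Call:
{"name": "carry_out", "arguments": {"plan": [[[0,6.8,0.4,0,0,0,6],[0,6.7,1.1,0,0,0,6],[0,6.5,1.9,0,0,0,6],[0,6.3,2.6,0,0,0,6],[0,5.9,3.3,0,0,0,6],[0,5.5,4.0,0,0,0,6],[0,5.0,4.6,0,0,0,6],[0,4.5,5.1,0,0,0,6],[0,3.9,5.6,0,0,0,6],[0,3.2,6.0,0,0,0,6],[0,2.5,6.3,0,0,0,6],[0,1.8,6.6,0,0,0,6],[0,0,0,0,0,0,6]]]}}

```text
time_s: 4.83
ee_pos: [0.5535, -0.0438, 0.0504]
eef_rot: [3.142, 0.001, -0.113]
force: [2.8, 4.7, -3.4]
grip_width: 0.0101
grip_force: 20.0
```

Call:
{"name": "carry_out", "arguments": {"plan": [[[0,0,0,0,0,0,32],[0,0,0,0,0,0,32],[0,0,0,0,0,0,32],[0,0,0,0,0,0,32],[0,0,-30,0,0,0,32],[0,0,-40,0,0,0,32],[0,0,-40,0,0,0,40],[0,0,0,0,0,0,40]]]}}

```text
time_s: 5.5
ee_pos: [0.5566, -0.0439, 0.1697]
eef_rot: [3.141, -0.011, -0.113]
force: [0.4, -0.4, 0.8]
grip_width: 0.0394
grip_force: 0.0
```

Run:
```python
from h import *
print(go(pl(-55,-87,32),YAW))
c=shot("wrist","w3")
im=cv2.resize(c["pixels"][:,:,::-1],None,fx=1.5,fy=1.5)
a=1.38
for p in proj(c,[pl(*q) for q in [(25,-79-60*np.sin(a),30+60*np.cos(a)),(-74,-87,51),(-48,0,18),(40,0,18),(-48,0,0),(40,0,0)]]): cv2.drawMarker(im,tuple(int(v*1.5) for v in p),(0,0,255),0,9,1)
cv2.imwrite("pics/w3c.png",im)
```

```text
(array([-64.5, -50.5, 107. ]), array([ 0.001, -0.011, -0.001]))
```

View pics/w3c.png

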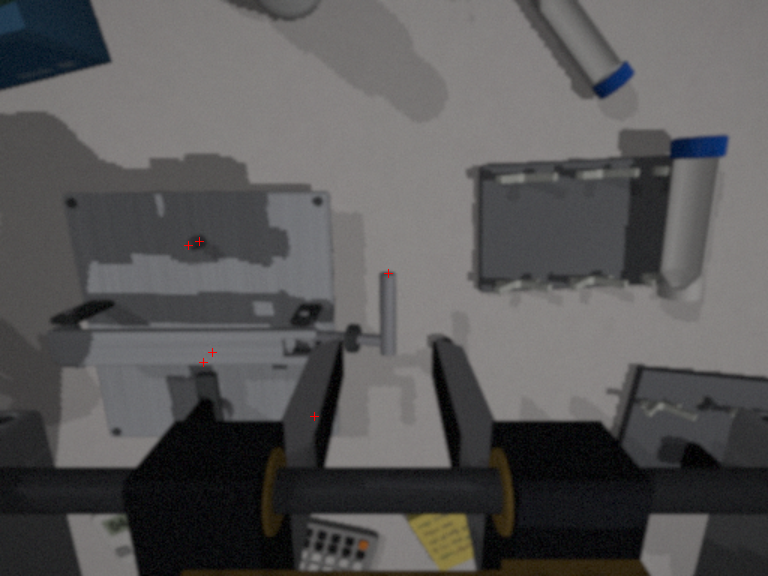

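Call:
{"name": "carry_out", "arguments": {"plan": [[[-32.2,-25.2,0,0,0,0,36],[-32.2,-25.2,0,0,0,0,36],[0,0,36,0,0,0,36],[0,0,36,0,0,0,36],[0,0,36,0,0,0,36],[0,0,0,0,0,0,36],[0,0,0,0,0,0,5],[0,0,0,0,0,0,5],[0,0,0,0,0,0,5],[0,0,0,0,0,0,5],[0,0,0,0,0,0,5],[0,0,0,0,0,0,5],[0,0,0,0,0,0,5],[0,0,0,0,0,0,5],[0,0,0,0,0,0,5]]], "squeeze": 20}}

```text
time_s: 6.8
ee_pos: [0.4964, 0.0133, 0.0552]
eef_rot: [3.141, -0.002, -0.113]
force: [-1.2, -4.4, 4.9]
grip_width: 0.0093
grip_force: 20.0
```

Run:
```python
from h import *
print(go(pl(-55,-87,32),YAW))
b=np.arctan2(15,166);r=np.hypot(15,166)
for lo,hi in ((0,1.4),(1.4,2.72)):
    a=np.linspace(lo,hi,15 if lo==0 else 14)+b
    y=79-r*np.cos(a);z=36+r*np.sin(a)
    print(np.c_[-np.diff(y),-np.diff(z)].round(1).tolist())
```

```text
(array([ 3. , -0.4, -6.8]), array([ 0.001, -0.002, -0.001]))
[[-2.3, -16.5], [-4.0, -16.2], [-5.6, -15.7], [-7.1, -15.1], [-8.6, -14.3], [-10.0, -13.4], [-11.2, -12.3], [-12.4, -11.1], [-13.5, -9.8], [-14.4, -8.4], [-15.1, -7.0], [-15.8, -5.4], [-16.2, -3.8], [-16.5, -2.2]]
[[-16.9, -0.5], [-16.9, 1.2], [-16.7, 2.9], [-16.3, 4.6], [-15.7, 6.2], [-15.0, 7.8], [-14.2, 9.3], [-13.1, 10.6], [-12.0, 11.9], [-10.7, 13.1], [-9.3, 14.1], [-7.9, 15.0], [-6.3, 15.7]]
```

Call:
{"name": "carry_out", "arguments": {"plan": [[[0,-2.3,-16.5,0,0,0,5],[0,-4.0,-16.2,0,0,0,5],[0,-5.6,-15.7,0,0,0,5],[0,-7.1,-15.1,0,0,0,5],[0,-8.6,-14.3,0,0,0,5],[0,-10.0,-13.4,0,0,0,5],[0,-11.2,-12.3,0,0,0,5],[0,-12.4,-11.1,0,0,0,5],[0,-13.5,-9.8,0,0,0,5],[0,-14.4,-8.4,0,0,0,5],[0,-15.1,-7.0,0,0,0,5],[0,-15.8,-5.4,0,0,0,5],[0,-16.2,-3.8,0,0,0,5],[0,-16.5,-2.2,0,0,0,5]]]}}

```text
time_s: 7.97
ee_pos: [0.5131, 0.1662, 0.2066]
eef_rot: [-3.141, -0.002, -0.113]
force: [0.9, -2.1, -0.2]
grip_width: 0.009
grip_force: 20.0
```

Call:
{"name": "carry_out", "arguments": {"plan": [[[0,-16.9,-0.5,0,0,0,5],[0,-16.9,1.2,0,0,0,5],[0,-16.7,2.9,0,0,0,5],[0,-16.3,4.6,0,0,0,5],[0,-15.7,6.2,0,0,0,5],[0,-15.0,7.8,0,0,0,5],[0,-14.2,9.3,0,0,0,5],[0,-13.1,10.6,0,0,0,5],[0,-12.0,11.9,0,0,0,5],[0,-10.7,13.1,0,0,0,5],[0,-9.3,14.1,0,0,0,5],[0,-7.9,15.0,0,0,0,5],[0,-6.3,15.7,0,0,0,5],[0,0,0,0,0,0,5]]]}}

```text
time_s: 9.13
ee_pos: [0.5316, 0.3362, 0.0901]
eef_rot: [3.14, 0.002, -0.113]
force: [2.0, -1.8, -2.3]
grip_width: 0.0091
grip_force: 20.0
```

Run:
```python
from h import *
b=np.arctan2(15,166);r=np.hypot(15,166);a=2.72+b
o=telemetry.get_obs();print(o["ee_pos"],o["force"],o["qpos"],go(pl(-55,79-r*np.cos(a),36+r*np.sin(a)-25.8),YAW))
a=2.75+b;print(go(pl(-55,79-r*np.cos(a),36+r*np.sin(a)-25.8),YAW))
```

```text
[0.53155185 0.33616576 0.09011317] [ 2.02752651 -1.81459827 -2.27550114] [ 5.05746253e-01  5.83452249e-01  1.39376386e+00 -1.34958831e-04
  1.16698740e+00  2.18919396e+00] (array([ 4.1,  0.7, -4.3]), array([ 0.002,  0.002, -0.001]))
(array([ 4.1, -0.8,  0.4]), array([ 0.002,  0.002, -0.001]))
```

Call:
{"name": "carry_out", "arguments": {"plan": [[[0,-0.8,3,0,0,0,5],[0,0,0,0,0,0,5],[0,0,0,0,0,0,40],[0,0,0,0,0,0,40],[0,0,0,0,0,0,40],[0,0,0,0,0,0,40],[0,0,-40,0,0,0,40],[0,0,-40,0,0,0,40],[0,0,-40,0,0,0,40],[0,0,0,0,0,0,40]]]}}

```text
time_s: 9.97
ee_pos: [0.5344, 0.3375, 0.2194]
eef_rot: [-3.134, -0.01, -0.113]
force: [0.7, 0.1, 0.6]
grip_width: 0.0397
grip_force: 0.0
```

Run:
```python
from h import *
print(telemetry.get_obs()["ee_pos"],go(pl(-98,0,26),YAW))
c=shot("top","t2");w=shot("wrist","w4")
b=(130,130,280,260)
im=cv2.resize(c["pixels"][b[1]:b[3],b[0]:b[2],::-1],None,fx=4,fy=4,interpolation=cv2.INTER_CUBIC)
cv2.imwrite("pics/t2c.png",im)
```

```text
[0.53442047 0.33750866 0.21937005] (array([-43. , 240.3, 161.1]), array([-0.007, -0.01 , -0.001]))
```

View pics/t2c.png

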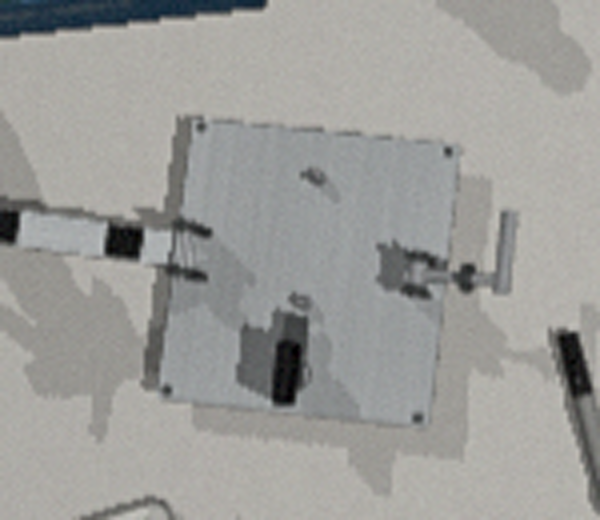

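Call:
{"name": "carry_out", "arguments": {"plan": [[[-7,40,0,0.007,0.01,0,40],[-7,40,0,0,0,0,40],[-7,40,0,0,0,0,40],[-7,40,0,0,0,0,40],[-7,40,0,0,0,0,40],[-8,40,0,0,0,0,40],[0,0,35,0,0,0,40],[0,0,35,0,0,0,40],[0,0,35,0,0,0,40],[0,0,0,0,0,0,40],[0,0,0,0,0,0,40]]]}}

```text
time_s: 10.98
ee_pos: [0.4626, 0.1032, 0.1024]
eef_rot: [-3.136, -0.006, -0.113]
force: [-0.4, 1.0, 0.4]
grip_width: 0.0401
grip_force: 0.0
```

Run:
```python
from h import *
o=telemetry.get_obs();print(o["ee_pos"],o["eef_rot"],go(pl(-98,0,26),YAW))
```

```text
[0.46257509 0.10317069 0.10236701] [-3.13562844 -0.00599605 -0.11328003] (array([ 3.4, -1.6, 46.4]), array([-0.006, -0.006, -0.001]))
```

Call:
{"name": "carry_out", "arguments": {"plan": [[[3.4,-1.6,23,-0.006,-0.006,0,40],[0,0,23,0,0,0,40],[0,0,0,0,0,0,6],[0,0,0,0,0,0,6],[0,0,0,0,0,0,6],[0,0,0,0,0,0,6],[0,0,0,0,0,0,6],[0,0,0,0,0,0,6],[0,0,0,0,0,0,6],[0,0,0,0,0,0,6]]], "squeeze": 20}}

```text
time_s: 11.82
ee_pos: [0.4682, 0.1039, 0.0592]
eef_rot: [-3.142, -0.006, -0.113]
force: [-2.8, -8.2, 9.3]
grip_width: 0.0123
grip_force: 20.0
```

Run:
```python
from h import *
o=telemetry.get_obs();print(o["ee_pos"],o["eef_rot"],o["moment"],go(pl(-98,0,26),YAW))
```

```text
[0.46821143 0.103939   0.05917201] [-3.1415598  -0.0062078  -0.11299668] [-1.70569032  0.54173606  0.04948005] (array([-1.9, -0.5,  3.2]), array([-0.   , -0.006, -0.001]))
```

Call:
{"name": "carry_out", "arguments": {"plan": [[[0,0.7,0,0,0,-0.105,6],[0,0,0,0,0,-0.105,6],[0,0,0,0,0,-0.105,6],[0,0,0,0,0,-0.105,6],[0,0,0,0,0,-0.105,6],[0,0,0,0,0,-0.105,6],[0,0,0,0,0,-0.105,6],[0,0,0,0,0,-0.105,6],[0,0,0,0,0,-0.105,6],[0,0,0,0,0,-0.105,6],[0,0,0,0,0,-0.105,6],[0,0,0,0,0,-0.105,6],[0,0,0,0,0,-0.105,6],[0,0,0,0,0,-0.105,6],[0,0,0,0,0,0,6]]]}}

```text
time_s: 13.07
ee_pos: [0.4663, 0.1061, 0.0591]
eef_rot: [3.14, -0.004, 1.364]
force: [-15.4, 18.1, 17.1]
grip_width: 0.0117
grip_force: 20.0
```

Run:
```python
from h import *
o=telemetry.get_obs();print(o["ee_pos"],o["eef_rot"],o["moment"],o["force"],pl(-98,0,26))
```

```text
[0.46629477 0.10614061 0.0590823 ] [ 3.1403061  -0.00445624  1.36356317] [ 3.49710578  3.1873908  -0.01456135] [-15.41308965  18.08466474  17.1004749 ] [0.46641401 0.10465307 0.056     ]
```

Call:
{"name": "carry_out", "arguments": {"plan": [[[0,0,0,0,0,0,36],[0,0,0,0,0,0,36],[0,0,0,0,0,0,36],[0,0,0,0,0,0,36],[0,0,-40,0,0,0,36],[0,0,-40,0,0,0,36],[0,0,-40,0,0,0,40],[0,0,-40,0,0,0,40],[0,0,0,0,0,0,40]]]}}

```text
time_s: 13.82
ee_pos: [0.4691, 0.1041, 0.225]
eef_rot: [3.127, -0.005, 1.357]
force: [1.1, 0.3, 0.8]
grip_width: 0.0399
grip_force: 0.0
```

Run:
```python
from h import *
c=shot("top","t3")
a=cv2.cvtColor(c["pixels"],cv2.COLOR_RGB2GRAY);b=cv2.cvtColor(load("top0")["pixels"],cv2.COLOR_RGB2GRAY)
d=(cv2.absdiff(a,b)[215:295,310:390]>40).sum(); print("carrier diff px",d)
# handle + carrier in new image; knob check
m=(a[225:290,315:380]<40).astype(np.uint8);n,l,s,ce=cv2.connectedComponentsWithStats(m)
for i in range(1,n):
    if s[i,4]>8: print(s[i],ce[i]+[315,225],plane(c,ce[i]+[315,225],.042))
print(go([.33,-.285,.25],-.178))
crop("t3","t3c",150,130,390,300,3.3)
```

```text
carrier diff px 1140
[31 31  7 10 45] [348.4        260.62222222] [ 0.3653756 -0.2892381  0.042    ]
(array([-409.3,  -52. ,  -30.9]), array([ 0.006, -0.011,  1.534]))
```

View pics/t3c.png

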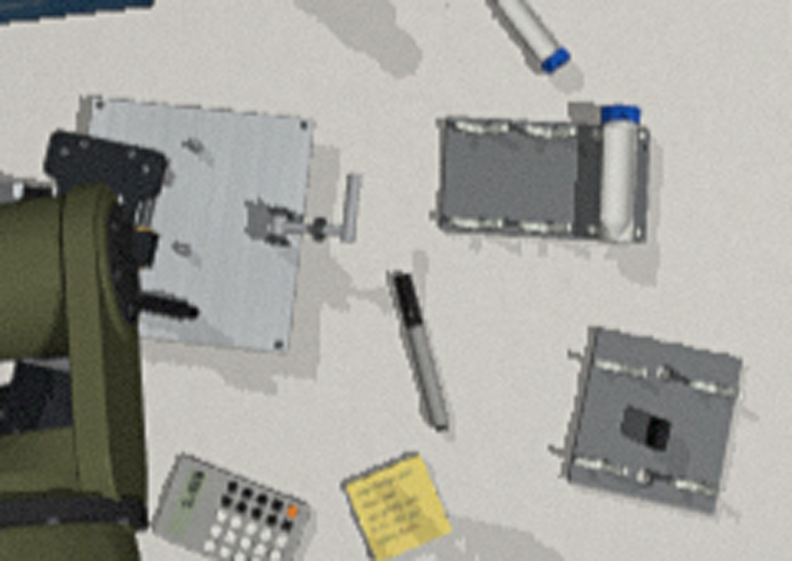

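Call:
{"name": "carry_out", "arguments": {"plan": [[[-37.2,-4.7,-2.8,0,0,0,50],[-37.2,-4.7,-2.8,0,0,0,50],[-37.2,-4.7,-2.8,0,0,0,50],[-37.2,-4.7,-2.8,0,0,0,50],[-37.2,-4.7,-2.8,0,0,0,50],[-37.2,-4.7,-2.8,0,0,0,50],[-37.2,-4.7,-2.8,0,0,0,50],[-37.2,-4.7,-2.8,0,0,0,50],[-37.2,-4.7,-2.8,0,0,0,50],[-37.2,-4.7,-2.8,0,0,0,50],[-37.2,-4.7,-2.8,0,0,0,50],[0,0,0,0,0,0.118,50],[0,0,0,0,0,0.118,50],[0,0,0,0,0,0.118,50],[0,0,0,0,0,0.118,50],[0,0,0,0,0,0.118,50],[0,0,0,0,0,0.118,50],[0,0,0,0,0,0.118,50],[0,0,0,0,0,0.118,50]]]}}

```text
time_s: 15.45
ee_pos: [0.3289, -0.2849, 0.2462]
eef_rot: [-3.141, -0.003, 0.407]
force: [-0.3, -0.5, 0.8]
grip_width: 0.0503
grip_force: 0.0
```

Call:
{"name": "carry_out", "arguments": {"plan": [[[0,0,0,0,0,0.118,50],[0,0,0,0,0,0.118,50],[0,0,0,0,0,0.118,50],[0,0,0,0,0,0.118,50],[0,0,0,0,0,0.118,50],[0,0,0,0,0,0,50],[0,0,0,0,0,0,50]]]}}

```text
time_s: 16.03
ee_pos: [0.329, -0.2849, 0.2466]
eef_rot: [-3.14, -0.003, -0.174]
force: [-0.7, -0.7, 1.2]
grip_width: 0.05
grip_force: 0.0
```

Run:
```python
from h import *
o=telemetry.get_obs();print(o["ee_pos"],o["eef_rot"],o["qpos"])
c=shot("wrist","w5")
crop("w5","w5c",100,20,400,245,2.6)
```

```text
[ 0.32896903 -0.28489287  0.24662464] [-3.13959010e+00 -2.82938687e-03 -1.73689056e-01] [-0.79996947  0.00601956  1.76279119  0.00334704  1.37166435  0.94385281]
```

View pics/w5c.png

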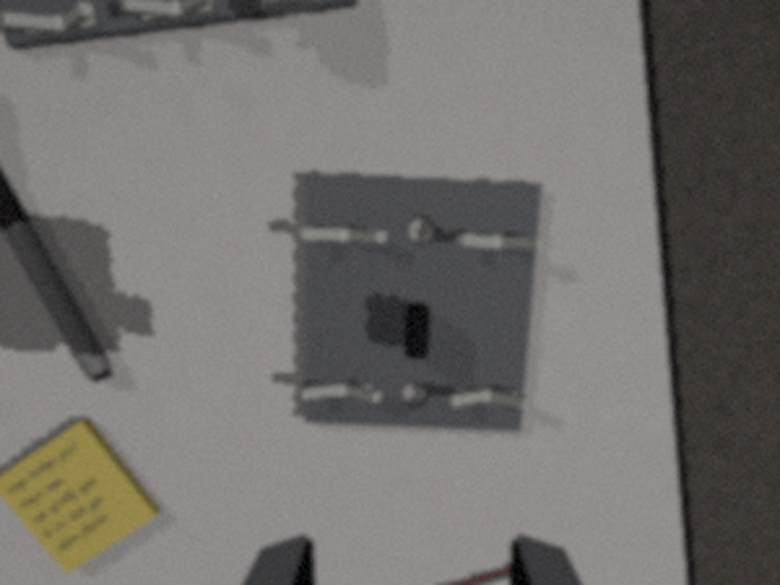

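Run:
```python
from h import *
c=load("w5");k=2.6
g=cv2.cvtColor(c["pixels"],cv2.COLOR_RGB2GRAY).astype(float)
def blob(u,v,r,sign,thr):
    u0,v0=(u+.5)/k-.5+100,(v+.5)/k-.5+20;u,v=int(round(u0)),int(round(v0))
    p=g[v-r:v+r+1,u-r:u+r+1];w=np.clip(sign*(p-thr),0,None);y,x=np.mgrid[v-r:v+r+1,u-r:u+r+1]
    return np.array([(w*x).sum(),(w*y).sum()])/w.sum()
h1=blob(421,229,5,1,80);h2=blob(414,393,5,1,80);hd=blob(417,331,12,-1,30)
print(h1,h2,hd,g[int(h1[1])-5:int(h1[1])+6,int(h1[0])].round())
a=plane(c,h1,.005);b=plane(c,h2,.005);d=a-b;yaw=np.arctan2(d[1],d[0])
ctr=b+d*(48/88); 
print("holes",a,b,np.linalg.norm(d),yaw)
u=np.array([np.cos(yaw),np.sin(yaw),0]); print("ctr",ctr,"grip from holes",b+d*(38/88),"handle top",plane(c,hd,.04))
# carrier outline
hsv=cv2.cvtColor(c["pixels"],cv2.COLOR_RGB2HSV)
cs=[(300,173),(540,184),(520,429),(303,418)]
q=np.array([plane(c,[(x+.5)/k-.5+100,(y+.5)/k-.5+20],.01) for x,y in cs]);print("corner ctr",q.mean(0),q.round(3).tolist())
```

```text
[259.03015075 107.86733668] [256.70241287 170.42091153] [259.46830601 146.20765027] [ 69.  71.  93. 109. 124. 123. 116. 119. 120. 111.  92.]
holes [ 0.41461384 -0.30044807  0.005     ] [ 0.32894786 -0.28197487  0.005     ] 0.0876351485897749 -0.21238986792475611
ctr [ 0.37567476 -0.29205116  0.005     ] grip from holes [ 0.36593999 -0.28995193  0.005     ] handle top [ 0.3667938  -0.29260621  0.04      ]
corner ctr [ 0.37524404 -0.29434692  0.01      ] [[0.452, -0.247, 0.01], [0.425, -0.368, 0.01], [0.298, -0.34, 0.01], [0.325, -0.221, 0.01]]
```

Run:
```python
from h import *
print(go([.3665,-.2912,.015],-.212))
```

```text
(array([3.730e+01, 1.000e-01, 2.319e+02]), array([-0.002, -0.003,  0.039]))
```

Call:
{"name": "carry_out", "arguments": {"plan": [[[37.3,0,0,0,0,0.039,50],[0,0,40,0,0,0,50],[0,0,40,0,0,0,50],[0,0,40,0,0,0,50],[0,0,40,0,0,0,50],[0,0,20,0,0,0,40],[0,0,0,0,0,0,40],[0,0,0,0,0,0,40]]]}}

```text
time_s: 16.75
ee_pos: [0.3665, -0.2913, 0.0675]
eef_rot: [-3.139, -0.002, -0.214]
force: [-0.0, 0.2, -0.2]
grip_width: 0.0403
grip_force: 0.0
```

Run:
```python
from h import *
print(go([.3665,-.2912,.015],-.212))
```

```text
(array([-0.1, -0. , 52.5]), array([-0.002, -0.002, -0.002]))
```

Call:
{"name": "carry_out", "arguments": {"plan": [[[0,0,26,-0.002,-0.002,0,40],[0,0,26,0,0,0,40],[0,0,0,0,0,0,40],[0,0,0,0,0,0,5],[0,0,0,0,0,0,5],[0,0,0,0,0,0,5],[0,0,0,0,0,0,5],[0,0,0,0,0,0,5],[0,0,0,0,0,0,5],[0,0,0,0,0,0,5],[0,0,0,0,0,0,5]]], "squeeze": 45}}

```text
time_s: 17.67
ee_pos: [0.3673, -0.2921, 0.0168]
eef_rot: [3.14, -0.004, -0.216]
force: [-2.7, 0.5, 9.5]
grip_width: 0.012
grip_force: 45.0
```

Run:
```python
from h import *
o=telemetry.get_obs();print(o["ee_pos"],o["eef_rot"],o["force"],o["grip_width"],o["grip_force"])
```

```text
[ 0.36729682 -0.29206789  0.01683591] [ 3.1399319  -0.00352795 -0.21620684] [-2.71091795  0.50557016  9.4503355 ] 0.011986276531177767 45.003928542137146
```

Call:
{"name": "carry_out", "arguments": {"plan": [[[0,0,-15,0,0,0,5],[0,0,-30,0,0,0,5],[0,0,-40,0,0,0,5],[0,0,-40,0,0,0,5],[0,0,0,0,0,0,5]]]}}

```text
time_s: 18.08
ee_pos: [0.3687, -0.2932, 0.1478]
eef_rot: [3.136, -0.011, -0.216]
force: [0.3, -0.5, -0.4]
grip_width: 0.0117
grip_force: 45.0
```

Run:
```python
from h import *
o=telemetry.get_obs();print(o["ee_pos"],o["eef_rot"],o["force"],o["grip_width"])
print(go(pl(-10,0,90),YAW))
c=shot("wrist","w6"); crop("w6","w6c",100,20,400,245,2.6)
```

```text
[ 0.36865822 -0.2932107   0.14783546] [ 3.13564257 -0.01103184 -0.21599405] [ 0.2613275  -0.50687868 -0.44457481] 0.011695532659581185
(array([  97.4, -418.9,   26.4]), array([ 0.007, -0.011, -0.104]))
```

View pics/w6c.png

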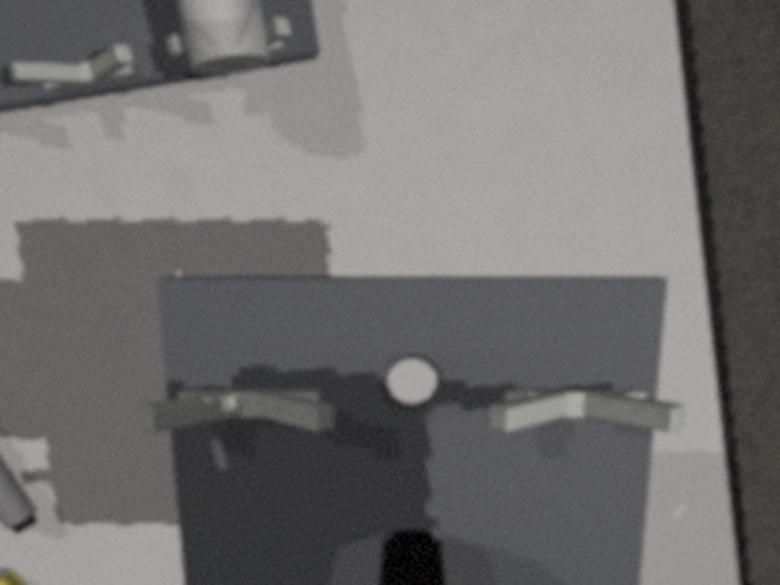

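Run:
```python
from h import *
c=load("w6");o=telemetry.get_obs();R=Ro.from_euler("xyz",o["eef_rot"]).as_matrix()
def tool(u,v,z):
    u,v=(u+.5)/2.6-.5+100,(v+.5)/2.6-.5+20
    a,d=ray(c,(u,v));a=R.T@(a-o["ee_pos"]);d=R.T@d;return (a+d*(z-a[2])/d[2])*1e3
p=c["pixels"][150:183,245:272].min(2).astype(float);w=(p>130)*1.
y,x=np.mgrid[150:183,245:272];m=np.array([(w*x).sum(),(w*y).sum()])/w.sum();print(m,w.sum())
print(tool((m[0]+.5-100)*2.6-.5,(m[1]+.5-20)*2.6-.5,.0118))
print(tool(162,277,.0068),tool(665,280,.0068))
```

```text
[258.00851064 165.97021277] 235.0
[48.24203606  0.16041581 11.8       ]
[ 74.60417454 -60.48466711   6.8       ] [73.78696777 61.88142837  6.8       ]
```

Call:
{"name": "carry_out", "arguments": {"plan": [[[9,-38.1,0,0,0,0,5],[9,-38.1,0,0,0,0,5],[9,-38.1,0,0,0,0,5],[9,-38.1,0,0,0,0,5],[9,-38.1,0,0,0,0,5],[9,-38.1,0,0,0,0,5],[9,-38.1,0,0,0,0,5],[9,-38.1,0,0,0,0,5],[9,-38.1,0,0,0,0,5],[9,-38.1,0,0,0,0,5],[9,-38.1,0,0,0,0,5],[0,0,0,0,0,-0.104,5],[0,0,0,0,0,0,5],[0,0,0,0,0,0,5]]]}}

```text
time_s: 19.3
ee_pos: [0.5524, 0.0966, 0.1391]
eef_rot: [3.14, 0.001, -0.114]
force: [-0.9, 0.1, -2.0]
grip_width: 0.0115
grip_force: 45.0
```

Run:
```python
from h import *
o=telemetry.get_obs();print(o["ee_pos"],o["eef_rot"],o["force"],go(pl(-8.2,0,57),YAW))
c=shot("wrist","w7")
```

```text
[0.55241269 0.09655063 0.13913659] [ 3.14013095e+00  5.50757874e-04 -1.13842357e-01] [-0.86925295  0.11824416 -1.99372448] (array([ 3.5,  1.5, 52.1]), array([ 0.001,  0.001, -0.002]))
```

Call:
{"name": "carry_out", "arguments": {"plan": [[[3.5,1.5,20,0,0,-0.002,5],[0,0,20,0,0,0,5],[0,0,20,0,0,0,5],[0,0,0,0,0,0,5],[0,0,0,0,0,0,5]]]}}

```text
time_s: 19.77
ee_pos: [0.556, 0.0939, 0.0803]
eef_rot: [3.14, -0.0, -0.113]
force: [-1.0, 0.5, -1.3]
grip_width: 0.012
grip_force: 45.0
```

Run:
```python
from h import *
o=telemetry.get_obs();print(o["ee_pos"],o["eef_rot"],o["force"],go(pl(-8.2,0,37),YAW))
c=shot("wrist","w8")
R=Ro.from_euler("xyz",o["eef_rot"]).as_matrix()
hole=o["ee_pos"]+R@[.0482,0.0002,.0118]; top=o["ee_pos"]+R@[.0482,0.0002,.0068]
pin=pl(40,0,18)
im=cv2.resize(c["pixels"][100:250,180:340,::-1],None,fx=3.6,fy=3.6,interpolation=cv2.INTER_CUBIC)
for q,col in ((hole,(0,255,0)),(pin,(0,0,255)),(pl(40,0,0),(255,0,0))):
    p=proj(c,q)[0]; cv2.drawMarker(im,tuple(int(round(v)) for v in (p-[180,100]+.5)*3.6-.5),col,0,11,1); print(p)
cv2.imwrite("pics/w8c.png",im)
```

```text
[0.55604987 0.09386442 0.08026825] [ 3.14041589e+00 -4.70140110e-05 -1.13009510e-01] [-0.99997384  0.53872735 -1.27646941] (array([-0.5, -0.7, 13.3]), array([ 0.001, -0.   , -0.001]))
[258.78584104 165.46552828]
[257.36081124 161.03193001]
[257.38661805 157.22573943]
```

View pics/w8c.png

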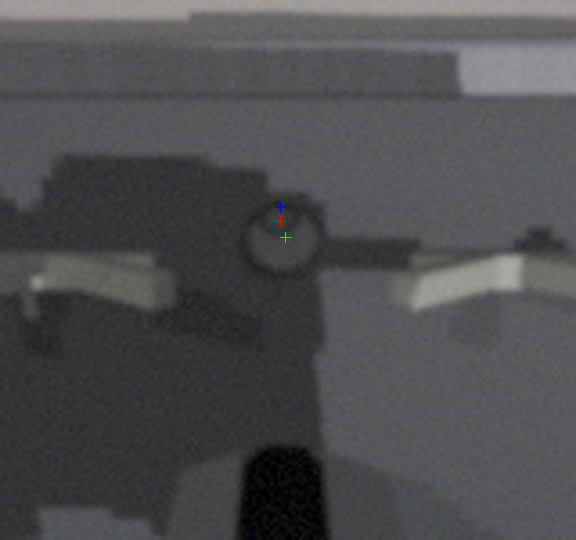

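Run:
```python
from h import *
c=load("w8");g=c["pixels"].mean(2).round().astype(int)
print("cols",list(range(247,272)))
for v in range(152,178): print(v,*g[v,247:272])
```

```text
cols [247, 248, 249, 250, 251, 252, 253, 254, 255, 256, 257, 258, 259, 260, 261, 262, 263, 264, 265, 266, 267, 268, 269, 270, 271]
152 49 50 57 50 53 51 57 70 78 81 84 83 81 82 82 83 86 83 87 87 91 89 90 91 86
153 48 51 48 53 55 52 55 62 67 70 69 72 68 67 73 70 71 73 78 82 88 90 89 84 88
154 52 53 52 50 52 51 53 50 59 57 58 58 58 58 57 61 50 56 64 78 87 88 91 93 89
155 53 51 55 48 50 50 56 52 51 55 48 53 51 49 50 51 54 58 60 70 80 83 84 88 89
156 50 52 49 54 52 51 48 44 46 38 39 47 46 47 48 50 50 50 57 62 67 72 74 77 83
157 53 54 55 50 49 45 42 41 46 45 46 44 40 41 39 46 46 50 52 54 55 55 64 76 85
158 56 50 52 46 46 45 45 40 52 58 50 54 48 44 46 42 47 41 46 45 51 53 59 77 85
159 51 47 47 46 39 41 43 54 59 56 63 57 55 55 50 46 45 52 49 47 50 52 60 68 83
160 49 52 41 38 42 42 47 54 62 64 61 67 57 58 47 50 54 61 54 51 43 55 60 74 82
161 53 44 40 46 51 50 47 53 61 62 67 63 54 52 50 51 56 64 61 50 48 45 56 72 85
162 46 45 43 53 56 49 49 57 53 58 58 60 53 48 49 56 64 69 67 60 53 48 49 74 85
163 48 49 53 64 60 54 55 49 56 57 56 56 50 49 53 62 69 72 70 68 58 53 53 67 79
164 49 46 55 64 70 67
[... 384 characters left out ...]
47 60 66 69 69 68 69 70 71 71 74 64 68 70 70 74 71 62 58 47 47 56 51
170 44 41 44 53 66 66 72 70 72 72 72 72 68 69 69 71 71 69 65 60 47 46 50 54 51
171 45 37 41 48 58 64 65 71 71 69 75 74 72 67 64 67 71 70 62 55 45 55 50 50 50
172 44 43 34 48 55 59 66 68 72 71 71 73 72 67 73 69 61 61 58 46 48 51 54 52 50
173 46 46 39 36 43 50 52 59 65 72 70 66 66 70 64 59 59 54 46 51 50 53 58 57 61
174 51 47 45 41 38 40 42 51 54 62 55 63 62 59 57 48 49 52 49 52 53 61 60 66 68
175 49 49 48 41 39 42 36 41 42 49 45 48 49 53 47 44 42 51 47 48 60 65 72 81 80
176 51 50 49 48 45 47 43 46 37 41 44 40 42 43 38 47 48 41 53 57 54 67 82 87 88
177 51 47 48 51 48 49 47 46 48 43 49 44 46 50 47 44 48 52 54 50 58 77 82 87 87
```

Call:
{"name": "carry_out", "arguments": {"plan": [[[0,-0.8,4,0.001,0,0,5],[0,0,6,0,0,0,5],[0,0,5,0,0,0,5],[0,0,5,0,0,0,5],[0,0,0,0,0,0,5],[0,0,0,0,0,0,5]]]}}

```text
time_s: 20.32
ee_pos: [0.5566, 0.0956, 0.0603]
eef_rot: [-3.142, -0.001, -0.11]
force: [-0.2, 0.3, -1.5]
grip_width: 0.0117
grip_force: 45.0
```

Run:
```python
from h import *
o=telemetry.get_obs();print(o["ee_pos"],o["eef_rot"],o["force"],o["moment"],go(pl(-8.2,0,16.8),YAW))
```

```text
[0.55658237 0.09560613 0.06028442] [-3.14150813e+00 -1.24609337e-03 -1.10223492e-01] [-0.19550249  0.33144694 -1.48452486] [0.04659049 0.06343067 0.0429735 ] (array([-0.8,  1.1, 13.5]), array([-0.   , -0.001,  0.002]))
```

Call:
{"name": "carry_out", "arguments": {"plan": [[[0,0.4,4,0,0,0,5],[0,0,4,0,0,0,5],[0,0,3,0,0,0,5],[0,0,2,0,0,0,5],[0,0,0,0,0,0,5]]]}}

```text
time_s: 20.73
ee_pos: [0.5566, 0.0952, 0.0472]
eef_rot: [-3.141, -0.002, -0.11]
force: [-0.4, 0.6, -2.6]
grip_width: 0.0117
grip_force: 45.0
```

Run:
```python
from h import *
o=telemetry.get_obs();print(o["ee_pos"],o["eef_rot"],o["force"],o["moment"],go(pl(-8.2,0,16.8),YAW))
```

```text
[0.5566358  0.09520951 0.04723721] [-3.14144320e+00 -1.51180817e-03 -1.10188060e-01] [-0.42285231  0.62836791 -2.62676029] [ 0.05185409 -0.02450794  0.04996611] (array([-0.9,  0.7,  0.4]), array([-0.   , -0.002,  0.002]))
```

Call:
{"name": "carry_out", "arguments": {"plan": [[[0,0,1,0,0,0,5],[0,0,0.7,0,0,0,5],[0,0,0,0,0,0,5]]]}}

```text
time_s: 20.98
ee_pos: [0.5568, 0.0952, 0.0469]
eef_rot: [-3.141, -0.002, -0.11]
force: [-6.1, -1.4, 10.3]
grip_width: 0.0116
grip_force: 45.0
```

Call:
{"name": "carry_out", "arguments": {"plan": [[[0,0,0,0,0,0,36],[0,0,0,0,0,0,36],[0,0,0,0,0,0,36],[0,0,0,0,0,0,36],[0,0,-25,0,0,0,36],[0,0,-40,0,0,0,36],[0,0,-40,0,0,0,40],[0,0,0,0,0,0,40]]]}}

```text
time_s: 21.65
ee_pos: [0.5593, 0.0955, 0.1585]
eef_rot: [-3.139, -0.013, -0.11]
force: [0.6, -0.1, 1.7]
grip_width: 0.0398
grip_force: 0.0
```

Run:
```python
from h import *
o=telemetry.get_obs();print(o["ee_pos"],o["eef_rot"],go([.4663,.1042,.059],1.364))
c=shot("wrist","w9"); crop("w9","w9c",80,60,430,300,2.2)
```

```text
[0.55934709 0.09554612 0.15852705] [-3.13902643 -0.01250505 -0.1101558 ] (array([-94.7,   1.9,  98.3]), array([ 0.007, -0.012, -1.474]))
```

View pics/w9c.png

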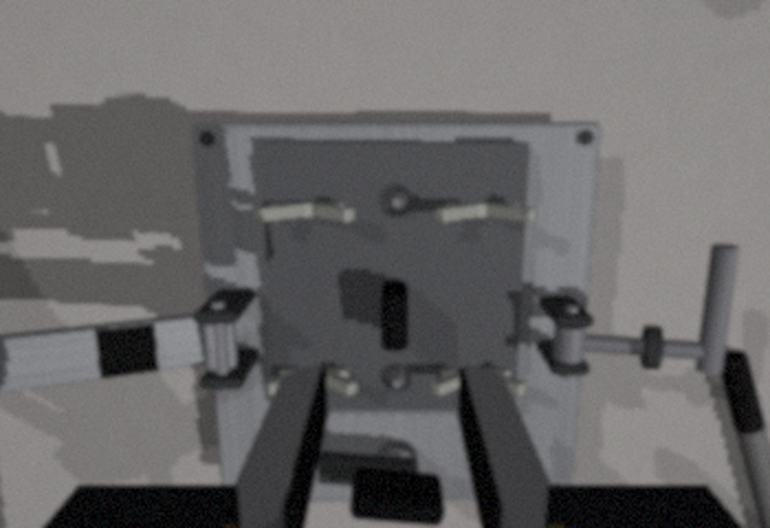

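Call:
{"name": "carry_out", "arguments": {"plan": [[[-31.6,0.6,0,0.007,-0.012,0,40],[-31.6,0.6,0,0,0,0,40],[-31.6,0.6,0,0,0,0,40],[0,0,0,0,0,-0.1135,40],[0,0,0,0,0,-0.1135,40],[0,0,0,0,0,-0.1135,40],[0,0,0,0,0,-0.1135,40],[0,0,0,0,0,-0.1135,40],[0,0,0,0,0,-0.1135,40],[0,0,0,0,0,-0.1135,40],[0,0,0,0,0,-0.1135,40],[0,0,0,0,0,-0.1135,40],[0,0,0,0,0,-0.1135,40],[0,0,0,0,0,-0.1135,40],[0,0,0,0,0,-0.1135,40],[0,0,0,0,0,-0.1135,40],[0,0,0,0,0,0,40],[0,0,0,0,0,0,40]]]}}

```text
time_s: 23.2
ee_pos: [0.4618, 0.1038, 0.1507]
eef_rot: [-3.13, -0.006, 1.362]
force: [0.3, 0.1, 0.6]
grip_width: 0.04
grip_force: 0.0
```

Run:
```python
from h import *
o=telemetry.get_obs();print(o["ee_pos"],o["eef_rot"],go([.4663,.1042,.058],1.364))
```

```text
[0.46183694 0.10377534 0.15074686] [-3.12974523 -0.00583448  1.36164952] (array([ 0.8,  5.4, 92.7]), array([-0.012, -0.006, -0.002]))
```

Call:
{"name": "carry_out", "arguments": {"plan": [[[0.8,4.4,31,-0.012,-0.006,0,40],[0,0,31,0,0,0,40],[0,0,30,0,0,0,40],[0,0,0,0,0,0,40],[0,0,0,0,0,0,40]]]}}

```text
time_s: 23.62
ee_pos: [0.4657, 0.1039, 0.0589]
eef_rot: [-3.14, 0.001, 1.363]
force: [0.2, 0.2, 0.3]
grip_width: 0.0401
grip_force: 0.0
```

Run:
```python
from h import *
o=telemetry.get_obs();print(o["ee_pos"],o["eef_rot"],o["force"],go([.4663,.1042,.058],1.364))
```

```text
[0.46572351 0.10388031 0.05891452] [-3.14008616e+00  7.42283277e-04  1.36265100e+00] [0.15804413 0.21293433 0.34098937] (array([0.4, 0.5, 0.9]), array([-0.002,  0.001, -0.001]))
```

Call:
{"name": "carry_out", "arguments": {"plan": [[[0.4,0.5,0,0,0,0,6],[0,0,0,0,0,0,6],[0,0,0,0,0,0,6],[0,0,0,0,0,0,6],[0,0,0,0,0,0,6],[0,0,0,0,0,0,6],[0,0,0,0,0,0,6]]], "squeeze": 20}}

```text
time_s: 24.2
ee_pos: [0.4659, 0.1046, 0.0602]
eef_rot: [-3.14, -0.0, 1.365]
force: [-12.2, 1.9, 13.9]
grip_width: 0.0119
grip_force: 20.0
```

Call:
{"name": "carry_out", "arguments": {"plan": [[[0,0,0,0,0,0.12,6],[0,0,0,0,0,0.12,6],[0,0,0,0,0,0.12,6],[0,0,0,0,0,0.12,6],[0,0,0,0,0,0.12,6],[0,0,0,0,0,0.12,6],[0,0,0,0,0,0.12,6],[0,0,0,0,0,0.12,6],[0,0,0,0,0,0.12,6],[0,0,0,0,0,0.12,6],[0,0,0,0,0,0.12,6],[0,0,0,0,0,0.12,6],[0,0,0,0,0,0.01,6],[0,0,0,0,0,0,6]]]}}

```text
time_s: 25.37
ee_pos: [0.4663, 0.104, 0.0602]
eef_rot: [3.141, 0.0, -0.086]
force: [-8.3, -2.5, 11.7]
grip_width: 0.0121
grip_force: 20.0
```

Call:
{"name": "carry_out", "arguments": {"plan": [[[0,0,0,0,0,0,36],[0,0,0,0,0,0,36],[0,0,0,0,0,0,36],[0,0,0,0,0,0,36],[0,0,-40,0,0,0,36],[0,0,-40,0,0,0,36],[0,0,-40,0,0,0,50],[6,41,0,0,0,0,50],[6,41,0,0,0,0,50],[6,41,0,0,0,0,50],[6,41,0,0,0,0,50],[6,41,0,0,0,0,50],[6,41,0,0,0,0,50],[6,41,0,0,0,0,50],[6,41,0,0,0,0,50],[6,41,0,0,0,0,50],[0,0,0,0,0,0,50],[0,0,0,0,0,0,50]]]}}

```text
time_s: 26.87
ee_pos: [0.4889, -0.2695, 0.1788]
eef_rot: [-3.141, -0.0, -0.088]
force: [-0.4, 0.6, -0.0]
grip_width: 0.0499
grip_force: 0.0
```

Run:
```python
from h import *
o=telemetry.get_obs();print(o["ee_pos"],o["eef_rot"])
for n,c in (("w",shot("wrist","w10")),("t",shot("top","t4"))):
    hsv=cv2.cvtColor(c["pixels"],cv2.COLOR_RGB2HSV)
    m=cv2.inRange(hsv,(105,120,40),(130,255,255))
    k,l,s,ce=cv2.connectedComponentsWithStats(m)
    for i in range(1,k):
        if s[i,4]>15: print(n,"blue",s[i],ce[i].round(1),plane(c,ce[i],.03).round(4))
    # white tube body between the pts
    if n=="w":
        e=c["pixels"].min(2).astype(int)
        a=proj(c,[.5755+.03,-.2665,.03])[0];b=proj(c,[.5755-.02,-.2665,.03])[0];print(a,b)
        for p in (a,b):
            v=int(p[1]);print(v,int(p[0])-40,e[v,int(p[0])-40:int(p[0])+41].tolist())
        u=int(((a+b)/2)[0]);v=int(b[1]);print("col",u,v,e[v:v+80,u].tolist())
```

```text
[ 0.48891989 -0.26948237  0.17883317] [-3.14108216e+00 -4.62417050e-04 -8.76140714e-02]
w blue [180   0  23  19 329] [190.5   7.8] [ 0.6741 -0.2188  0.03  ]
w blue [230  44  31  16 431] [244.6  51.2] [ 0.6308 -0.2679  0.03  ]
[245.74247851  77.77031373] [250.31867074 126.6631063 ]
77 205 [69, 68, 68, 67, 62, 59, 64, 64, 62, 67, 61, 61, 50, 44, 41, 48, 42, 48, 44, 45, 43, 46, 44, 38, 46, 44, 50, 59, 81, 94, 107, 115, 119, 129, 131, 133, 137, 139, 143, 143, 141, 142, 139, 135, 135, 130, 128, 120, 115, 108, 104, 94, 91, 89, 83, 73, 70, 66, 63, 72, 66, 66, 67, 65, 66, 61, 60, 72, 92, 108, 117, 123, 115, 115, 118, 115, 120, 119, 118, 122, 126]
126 210 [70, 69, 72, 71, 70, 71, 70, 70, 70, 67, 60, 46, 46, 42, 43, 40, 41, 43, 47, 43, 41, 37, 35, 45, 51, 72, 85, 106, 116, 119, 129, 132, 137, 140, 145, 147, 144, 140, 140, 138, 137, 135, 132, 124, 120, 111, 107, 95, 91, 91, 87, 76, 65, 66, 66, 67, 61, 65, 64, 64, 62, 63, 66, 81, 104, 111, 118, 122, 121, 120, 122, 121, 121, 123, 126, 135, 135, 135, 135, 136, 137]
col 248 126 [140, 143, 139, 137, 143, 139, 143, 143, 145, 140, 140, 141, 142, 139, 135, 135, 130, 125, 129, 132, 132, 133, 132, 133, 131, 123, 118, 129, 137, 135, 139, 138, 140, 135, 127, 123, 118, 124, 131, 137, 130, 135, 134, 135, 132, 135, 135, 132, 136, 135, 133, 137, 141, 138, 134, 132, 139, 136, 134, 134, 138, 138, 134, 136, 134, 136, 136, 136, 133, 135, 136, 131, 135, 133, 135, 132, 135, 136, 134, 135]
t blue [233  99  15  15 168] [240.2 105.9] [0.7999 0.0031 0.03  ]
t blue [269 107  23   9  78] [280.3 111.3] [ 0.7826 -0.1109  0.03  ]
t blue [314 145   8   7  30] [318.  147.8] [ 0.6758 -0.2157  0.03  ]
t blue [332 162  12   5  50] [337.5 163.8] [ 0.6302 -0.2688  0.03  ]
```

Run:
```python
from h import *
c=load("w10")
a=plane(c,(246.5,77),.03);b=plane(c,(248.5,126),.03);print(a,b)
d=a-b;yaw=np.arctan2(d[1],d[0]);cap=np.array([.6303,-.2682,.03]);y2=np.arctan2((cap-b)[1],(cap-b)[0]);print(yaw,y2)
y=-.05
u=np.array([np.cos(y2),np.sin(y2),0]);g=cap-u*.035;g[2]=.013;print("grasp",g,go(g,y2))
```

```text
[ 0.60617635 -0.2673632   0.03      ] [ 0.55637793 -0.26458883  0.03      ]
-0.05565460771876694 -0.04881228467114379
grasp [ 0.59534169 -0.26649225  0.013     ] (array([105.5,  -9.7, 166.3]), array([-0.   , -0.001, -0.036]))
```

Call:
{"name": "carry_out", "arguments": {"plan": [[[35.2,-3,0,0,0,-0.036,46],[35.2,-3,0,0,0,0,46],[35.2,-3,0,0,0,0,46],[0,0,35,0,0,0,46],[0,0,35,0,0,0,46],[0,0,35,0,0,0,46],[0,0,0,0,0,0,46],[0,0,0,0,0,0,46]]]}}

```text
time_s: 27.63
ee_pos: [0.5952, -0.2639, 0.0743]
eef_rot: [-3.14, 0.001, -0.047]
force: [0.4, 0.7, 0.7]
grip_width: 0.0458
grip_force: 0.0
```

Run:
```python
from h import *
print(telemetry.get_obs()["ee_pos"],go([.5953,-.2665,.0135],-.051))
```

```text
[ 0.59519909 -0.26388962  0.07425895] (array([ 0.3,  2.7, 60.8]), array([-0.001,  0.001,  0.004]))
```

Call:
{"name": "carry_out", "arguments": {"plan": [[[0,2.5,30,0,0,0.004,46],[0,0,30,0,0,0,46],[0,0,0,0,0,0,46],[0,0,0,0,0,0,20],[0,0,0,0,0,0,20],[0,0,0,0,0,0,20],[0,0,0,0,0,0,20],[0,0,0,0,0,0,20],[0,0,0,0,0,0,20]]], "squeeze": 12}}

```text
time_s: 28.38
ee_pos: [0.597, -0.2667, 0.0178]
eef_rot: [-3.141, -0.005, -0.052]
force: [-0.3, 11.1, 7.1]
grip_width: 0.0278
grip_force: 12.0
```

Run:
```python
from h import *
o=telemetry.get_obs();print(o["ee_pos"],o["eef_rot"],o["force"],o["grip_width"],o["grip_force"])
```

```text
[ 0.59702482 -0.26665084  0.01779611] [-3.14073806 -0.00477685 -0.05206029] [-0.32371365 11.12736963  7.07874918] 0.027811493317757684 12.000437825918198
```

Call:
{"name": "carry_out", "arguments": {"plan": [[[0,0,-15,0,0,0,20],[0,0,-40,0,0,0,20],[0,0,-40,0,0,0,20],[0,0,-40,0,0,0,20],[0,0,0,0,0,0,20]]], "squeeze": 15}}

```text
time_s: 28.8
ee_pos: [0.5982, -0.2693, 0.1611]
eef_rot: [3.135, -0.015, -0.053]
force: [-0.1, -0.8, 1.5]
grip_width: 0.0276
grip_force: 15.0
```

Run:
```python
from h import *
o=telemetry.get_obs();print(o["ee_pos"],o["eef_rot"],o["grip_width"])
print(go(pl(16.7,-40,100),YAW))
c=shot("wrist","w11");R=Ro.from_euler("xyz",o["eef_rot"]).as_matrix()
hsv=cv2.cvtColor(c["pixels"],cv2.COLOR_RGB2HSV);m=cv2.inRange(hsv,(105,120,40),(130,255,255))
k,l,s,ce=cv2.connectedComponentsWithStats(m)
for i in range(1,k):
    if s[i,4]>60:
        a,d=ray(c,ce[i]);a=R.T@(a-o["ee_pos"]);d=R.T@d;print(s[i],((a+d*(-.018-a[2])/d[2])*1e3).round(1))
# carrier moved? compare top views
t=shot("top","t5");g=t["pixels"].mean(2);g0=load("t4")["pixels"].mean(2);print((abs(g-g0)[150:250,150:250]>40).sum())
```

```text
[ 0.59818834 -0.26929481  0.16108789] [ 3.13533632 -0.01506478 -0.05250601] 0.02758862128902979
(array([ -39.6, -320. ,   28.5]), array([ 0.006, -0.015,  0.059]))
[  33    0   91   24 1193] [130.2 -86.8 -18. ]
[194 106  22  20 236] [ 80.4 -28.4 -18. ]
[ 232  183   53   36 1673] [ 33.1  -0.3 -18. ]
2118
```

Call:
{"name": "carry_out", "arguments": {"plan": [[[-5,-40,0,0,0,0,20],[-5,-40,0,0,0,0,20],[-5,-40,0,0,0,0,20],[-5,-40,0,0,0,0,20],[-5,-40,0,0,0,0,20],[-5,-40,0,0,0,0,20],[-5,-40,0,0,0,0,20],[-5,-40,0,0,0,0,20],[0,0,0,0,0,0.059,20],[0,0,0,0,0,0,20],[0,0,0,0,0,0,20]]]}}

```text
time_s: 29.82
ee_pos: [0.5719, 0.0536, 0.1492]
eef_rot: [3.141, -0.0, -0.11]
force: [0.3, 0.3, -0.8]
grip_width: 0.0275
grip_force: 15.0
```

Run:
```python
from h import *
o=telemetry.get_obs();print(o["ee_pos"],o["eef_rot"],o["grip_width"],go(pl(16.7,-40,19.8),YAW))
c=shot("wrist","w12")
im=cv2.resize(c["pixels"][50:330,120:470,::-1],None,fx=2.1,fy=2.1,interpolation=cv2.INTER_CUBIC)
for q in ((36,40,18),(36,-40,18),(-46,40,18),(40,0,18),(66,61,10),(66,-61,10),(-10,0,42)):
    p=proj(c,pl(*q))[0];cv2.drawMarker(im,tuple(int(round(v)) for v in (p-[120,50]+.5)*2.1-.5),(0,0,255),0,9,1)
cv2.imwrite("pics/w12c.png",im)
```

```text
[0.57188425 0.0536283  0.14920263] [ 3.14145702e+00 -4.78095348e-04 -1.09955894e-01] 0.027502784906907208 (array([ 4.1,  1.1, 99.4]), array([ 0.   , -0.   ,  0.002]))
```

View pics/w12c.png

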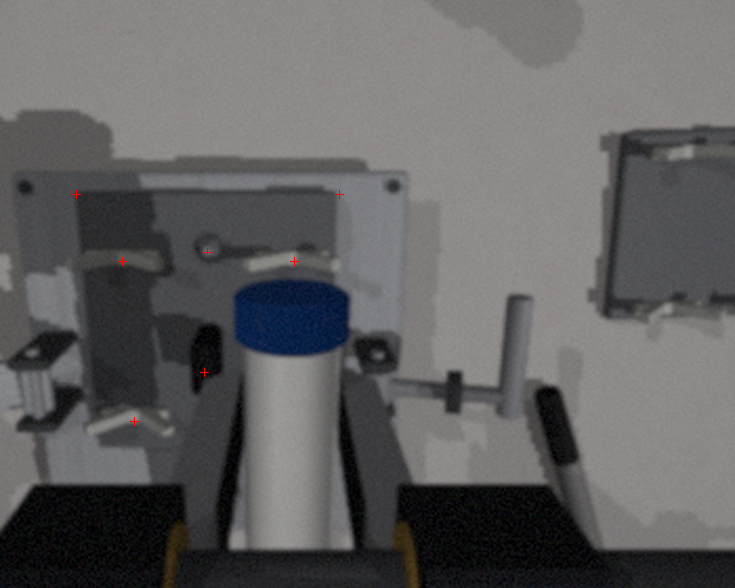

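Call:
{"name": "carry_out", "arguments": {"plan": [[[4.1,1.1,20,0,0,0.002,20],[0,0,30,0,0,0,20],[0,0,25,0,0,0,20],[0,0,10,0,0,0,20],[0,0,0,0,0,0,20],[0,0,0,0,0,0,20]]]}}

```text
time_s: 30.37
ee_pos: [0.5765, 0.0515, 0.0652]
eef_rot: [-3.142, -0.001, -0.114]
force: [-0.6, -0.1, 0.8]
grip_width: 0.028
grip_force: 15.0
```

Run:
```python
from h import *
o=telemetry.get_obs();print(o["ee_pos"],o["force"],o["grip_width"],go(pl(16.7,-40,19.8),YAW))
```

```text
[0.57653478 0.05148672 0.06517471] [-0.62776571 -0.11267567  0.81840287] 0.02800349154934599 (array([-0.7, -0.5, 15.4]), array([-0.   , -0.001, -0.002]))
```

Call:
{"name": "carry_out", "arguments": {"plan": [[[-0.5,-0.4,5,0,0,0,20],[0,0,5,0,0,0,20],[0,0,4,0,0,0,20],[0,0,0,0,0,0,20],[0,0,0,0,0,0,20]]]}}

```text
time_s: 30.78
ee_pos: [0.5758, 0.0527, 0.0507]
eef_rot: [-3.141, -0.001, -0.114]
force: [0.2, -0.7, -1.0]
grip_width: 0.0275
grip_force: 15.0
```

Call:
{"name": "carry_out", "arguments": {"plan": [[[0,0,1.2,0,0,0,20],[0,0,0,0,0,0,20],[0,0,0,0,0,0,20]]]}}

```text
time_s: 31.03
ee_pos: [0.576, 0.0528, 0.0499]
eef_rot: [-3.141, -0.002, -0.113]
force: [-0.3, 2.0, 5.2]
grip_width: 0.0276
grip_force: 15.0
```

Call:
{"name": "carry_out", "arguments": {"plan": [[[0,0,0,0,0,0,38],[0,0,0,0,0,0,38],[0,0,0,0,0,0,38],[0,0,0,0,0,0,38],[0,0,-15,0,0,0,38],[0,0,-40,0,0,0,38],[0,0,-40,0,0,0,38],[0,0,-40,0,0,0,38],[0,0,0,0,0,0,38],[0,0,0,0,0,0,38]]]}}

```text
time_s: 31.87
ee_pos: [0.5764, 0.0526, 0.1864]
eef_rot: [-3.141, -0.005, -0.114]
force: [0.5, -0.4, -1.6]
grip_width: 0.038
grip_force: 0.0
```

Run:
```python
from h import *
o=telemetry.get_obs();c=shot("wrist","w13");print(o["ee_pos"])
hsv=cv2.cvtColor(c["pixels"],cv2.COLOR_RGB2HSV);m=cv2.inRange(hsv,(105,120,40),(130,255,255))
k,l,s,ce=cv2.connectedComponentsWithStats(m)
print("expected",proj(c,pl(50,-40,37)),"if 6mm higher",proj(c,pl(50,-40,44)))
for i in range(1,k):
    if s[i,4]>60: print(s[i],ce[i].round(1))
t=shot("top","t6");hsv=cv2.cvtColor(t["pixels"],cv2.COLOR_RGB2HSV);m=cv2.inRange(hsv,(105,120,40),(130,255,255))
k,l,s,ce=cv2.connectedComponentsWithStats(m);print([ (q[4],x.round(1).tolist()) for q,x in zip(s[1:],ce[1:]) if q[4]>15],proj(t,pl(50,-40,40)))
b=np.arctan2(15,166);r=np.hypot(15,166);a=2.75+b
print(go(pl(-55,79-r*np.cos(a),36+r*np.sin(a)-23),YAW))
```

```text
[0.57636065 0.05263656 0.18640608]
expected [[258.98294723 161.80227971]] if 6mm higher [[258.99922855 162.94134639]]
[ 76  31  83  43 647] [118.2  52.6]
[ 62  49  27  17 103] [76.  57.8]
[475  54  29  20 239] [490.5  64.8]
[242 154  32  18 480] [257.8 162.6]
[(np.int32(166), [240.2, 105.9]), (np.int32(76), [280.3, 111.3]), (np.int32(29), [318.0, 147.8])] [[221.98403133 169.54553804]]
(array([ -71.3, -277.6,   90.8]), array([ 0.   ,  0.   , -0.002]))
```

Call:
{"name": "carry_out", "arguments": {"plan": [[[-10.2,-39.7,0,0,0,0,38],[-10.2,-39.7,0,0,0,0,38],[-10.2,-39.7,0,0,0,0,38],[-10.2,-39.7,0,0,0,0,38],[-10.2,-39.7,0,0,0,0,38],[-10.2,-39.7,0,0,0,0,38],[-10.2,-39.7,0,0,0,0,38],[0,0,20,0,0,0,38],[0,0,20,0,0,0,38],[0,0,0,0,0,0,38],[0,0,0,0,0,0,38]]]}}

```text
time_s: 32.88
ee_pos: [0.5355, 0.3364, 0.1424]
eef_rot: [3.139, 0.002, -0.114]
force: [-0.8, -0.5, 0.4]
grip_width: 0.0382
grip_force: 0.0
```

Run:
```python
from h import *
b=np.arctan2(15,166);r=np.hypot(15,166);a=2.75+b
print(telemetry.get_obs()["ee_pos"],go(pl(-55,79-r*np.cos(a),36+r*np.sin(a)-23),YAW))
```

```text
[0.53549251 0.33637694 0.14240662] (array([ 0.4, -0.3, 49.9]), array([ 0.002,  0.002, -0.002]))
```

Call:
{"name": "carry_out", "arguments": {"plan": [[[0.4,-0.3,25,0,0,0,38],[0,0,25,0,0,0,38],[0,0,0,0,0,0,38],[0,0,0,0,0,0,5],[0,0,0,0,0,0,5],[0,0,0,0,0,0,5],[0,0,0,0,0,0,5],[0,0,0,0,0,0,5],[0,0,0,0,0,0,5],[0,0,0,0,0,0,5],[0,0,0,0,0,0,5]]], "squeeze": 20}}

```text
time_s: 33.8
ee_pos: [0.5371, 0.3361, 0.0948]
eef_rot: [3.14, -0.002, -0.114]
force: [0.4, -7.9, 1.0]
grip_width: 0.0096
grip_force: 20.0
```

Run:
```python
from h import *
print(telemetry.get_obs()["ee_pos"])
b=np.arctan2(15,166);r=np.hypot(15,166)
for lo,hi in ((2.75,1.4),(1.4,0.1),(.1,0)):
    a=np.linspace(lo,hi,15 if hi else 2)+b
    y=79-r*np.cos(a);z=36+r*np.sin(a)
    print(np.c_[-np.diff(y),-np.diff(z)].round(1).tolist())
```

```text
[0.53705013 0.33605407 0.09477019]
[[5.5, -15.1], [6.9, -14.5], [8.3, -13.8], [9.6, -12.9], [10.8, -11.9], [11.9, -10.8], [12.9, -9.6], [13.7, -8.3], [14.5, -7.0], [15.1, -5.6], [15.5, -4.1], [15.9, -2.6], [16.0, -1.0], [16.1, 0.5]]
[[15.3, 2.0], [15.1, 3.4], [14.7, 4.8], [14.2, 6.1], [13.6, 7.4], [12.8, 8.6], [12.0, 9.8], [11.0, 10.8], [10.0, 11.8], [8.8, 12.7], [7.6, 13.5], [6.3, 14.1], [5.0, 14.6], [3.6, 15.0]]
[[2.3, 16.5]]
```

Call:
{"name": "carry_out", "arguments": {"plan": [[[0,5.5,-15.1,0,0,0,5],[0,6.9,-14.5,0,0,0,5],[0,8.3,-13.8,0,0,0,5],[0,9.6,-12.9,0,0,0,5],[0,10.8,-11.9,0,0,0,5],[0,11.9,-10.8,0,0,0,5],[0,12.9,-9.6,0,0,0,5],[0,13.7,-8.3,0,0,0,5],[0,14.5,-7.0,0,0,0,5],[0,15.1,-5.6,0,0,0,5],[0,15.5,-4.1,0,0,0,5],[0,15.9,-2.6,0,0,0,5],[0,16.0,-1.0,0,0,0,5],[0,16.1,0.5,0,0,0,5],[0,0,0,0,0,0,5]]]}}

```text
time_s: 35.05
ee_pos: [0.5171, 0.1633, 0.2129]
eef_rot: [-3.141, -0.004, -0.115]
force: [0.3, -0.7, 7.3]
grip_width: 0.0094
grip_force: 20.0
```

Call:
{"name": "carry_out", "arguments": {"plan": [[[0,15.3,2.0,0,0,0,5],[0,15.1,3.4,0,0,0,5],[0,14.7,4.8,0,0,0,5],[0,14.2,6.1,0,0,0,5],[0,13.6,7.4,0,0,0,5],[0,12.8,8.6,0,0,0,5],[0,12.0,9.8,0,0,0,5],[0,11.0,10.8,0,0,0,5],[0,10.0,11.8,0,0,0,5],[0,8.8,12.7,0,0,0,5],[0,7.6,13.5,0,0,0,5],[0,6.3,14.1,0,0,0,5],[0,5.0,14.6,0,0,0,5],[0,3.6,15.0,0,0,0,5],[0,0,0,0,0,0,5]]]}}

```text
time_s: 36.3
ee_pos: [0.4996, 0.0153, 0.0744]
eef_rot: [3.141, -0.0, -0.114]
force: [4.5, -7.0, -0.5]
grip_width: 0.0092
grip_force: 20.0
```

Run:
```python
from h import *
o=telemetry.get_obs();print(o["ee_pos"],o["force"],go(pl(-55,-87,51-23),YAW))
```

```text
[0.49957205 0.01533406 0.07443551] [ 4.49719187 -7.03432144 -0.53595697] (array([ 0.1,  1.9, 16.4]), array([ 0.001, -0.   , -0.002]))
```

Call:
{"name": "carry_out", "arguments": {"plan": [[[0,1.2,8,0,0,0,5],[0,0.8,8,0,0,0,5],[0,0,1.5,0,0,0,5],[0,0,0,0,0,0,5]]]}}

```text
time_s: 36.63
ee_pos: [0.4997, 0.0132, 0.0586]
eef_rot: [3.14, -0.001, -0.114]
force: [0.8, -11.0, -0.3]
grip_width: 0.0093
grip_force: 20.0
```

Call:
{"name": "carry_out", "arguments": {"plan": [[[0,0,1.5,0,0,0,5],[0,0,1.5,0,0,0,5],[0,0,0,0,0,0,5]]]}}

```text
time_s: 36.88
ee_pos: [0.5, 0.013, 0.0569]
eef_rot: [3.14, -0.002, -0.114]
force: [-4.7, -12.7, 12.0]
grip_width: 0.0094
grip_force: 20.0
```

Call:
{"name": "carry_out", "arguments": {"plan": [[[0,0,-1,0,0,0,34],[0,0,0,0,0,0,34],[0,0,0,0,0,0,34],[0,0,0,0,0,0,34],[0,0,-35,0,0,0,34],[0,0,-40,0,0,0,34],[0,0,-40,0,0,0,34],[0,0,0,0,0,0,34]]]}}

```text
time_s: 37.55
ee_pos: [0.5023, 0.0146, 0.179]
eef_rot: [-3.141, -0.011, -0.113]
force: [0.5, -0.7, 1.1]
grip_width: 0.0339
grip_force: 0.0
```

Run:
```python
from h import *
o=telemetry.get_obs();print(o["ee_pos"],go([.5555,-.0438,.0504],YAW))
t=shot("top","t7");w=shot("wrist","w14")
for n,c in (("t7",t),("w14",w)):
    g=c["pixels"].mean(2)
    # bar top brightness along its centreline at closed position
    print(n,[int(g[int(round(p[1])),int(round(p[0]))]) for p in proj(c,[pl(-22,y,55) for y in range(60,-70,-15)])],proj(c,pl(-22,0,55)),proj(c,pl(-74,-87,51)))
```

```text
[0.50231584 0.01464222 0.17896896] (array([ 58. ,  52.2, 129.2]), array([-0.001, -0.011, -0.001]))
t7 [78, 78, 77, 79, 80, 79, 81, 84, 84] [[202.98018408 193.75418216]] [[233.41421519 217.02439643]]
w14 [76, 75, 77, 81, 72, 75, 78, 122, 123] [[167.01910991 168.9921108 ]] [[259.96698474 219.53732185]]
```

Call:
{"name": "carry_out", "arguments": {"plan": [[[29,26,0,0,0,0,34],[29,26,0,0,0,0,34],[0,0,40,0,0,0,34],[0,0,40,0,0,0,34],[0,0,0,0,0,0,34],[0,0,0,0,0,0,34]]]}}

```text
time_s: 38.15
ee_pos: [0.5501, -0.0434, 0.0899]
eef_rot: [-3.141, 0.005, -0.114]
force: [1.3, 1.1, 1.0]
grip_width: 0.0339
grip_force: 0.0
```

Run:
```python
from h import *
o=telemetry.get_obs();print(o["ee_pos"],o["force"],go([.5555,-.0438,.0504],YAW))
```

```text
[ 0.55011054 -0.04342684  0.08992262] [1.27936737 1.09572015 0.95682112] (array([ 5.6, -0.2, 39.5]), array([-0.   ,  0.005, -0.002]))
```

Call:
{"name": "carry_out", "arguments": {"plan": [[[5,0,20,0,0,0,34],[0,0,20,0,0,0,34],[0,0,0,0,0,0,34],[0,0,0,0,0,0,5],[0,0,0,0,0,0,5],[0,0,0,0,0,0,5],[0,0,0,0,0,0,5],[0,0,0,0,0,0,5],[0,0,0,0,0,0,5],[0,0,0,0,0,0,5]]], "squeeze": 20}}

```text
time_s: 38.98
ee_pos: [0.5571, -0.0443, 0.0524]
eef_rot: [-3.141, -0.003, -0.114]
force: [2.2, 0.2, 0.6]
grip_width: 0.01
grip_force: 20.0
```

Run:
```python
from h import *
o=telemetry.get_obs();print(o["ee_pos"],o["force"],go(pl(6,-79,71),YAW))
a=np.linspace(1.38,0,14)
print(np.c_[-np.diff(-60*np.sin(a)),-np.diff(60*np.cos(a))].round(1).tolist())
```

```text
[ 0.5570885  -0.04427529  0.05244553] [2.1994531  0.2490753  0.64878139] (array([ -2.7, -58.9, -48.6]), array([-0.   , -0.003, -0.002]))
[[-1.5, -6.2], [-2.2, -6.0], [-2.8, -5.7], [-3.4, -5.4], [-3.9, -5.0], [-4.5, -4.5], [-4.9, -4.1], [-5.3, -3.5], [-5.7, -2.9], [-5.9, -2.3], [-6.1, -1.7], [-6.3, -1.0], [-6.4, -0.3]]
```

Call:
{"name": "carry_out", "arguments": {"plan": [[[0,-1.5,-6.2,0,0,0,5],[0,-2.2,-6.0,0,0,0,5],[0,-2.8,-5.7,0,0,0,5],[0,-3.4,-5.4,0,0,0,5],[0,-3.9,-5.0,0,0,0,5],[0,-4.5,-4.5,0,0,0,5],[0,-4.9,-4.1,0,0,0,5],[0,-5.3,-3.5,0,0,0,5],[0,-5.7,-2.9,0,0,0,5],[0,-5.9,-2.3,0,0,0,5],[0,-6.1,-1.7,0,0,0,5],[0,-6.3,-1.0,0,0,0,5],[0,-6.4,-0.3,0,0,0,5],[0,0,0,0,0,0,5]]]}}

```text
time_s: 40.15
ee_pos: [0.5637, 0.0143, 0.1015]
eef_rot: [3.14, -0.003, -0.113]
force: [1.2, -3.4, 7.9]
grip_width: 0.0103
grip_force: 20.0
```

Run:
```python
from h import *
o=telemetry.get_obs();print(o["ee_pos"],o["force"],go(pl(6,-79,71),YAW))
```

```text
[0.56366118 0.01430791 0.10153974] [ 1.17530596 -3.38474439  7.9391513 ] (array([-2.7,  0.1,  0.5]), array([ 0.001, -0.003, -0.001]))
```

Call:
{"name": "carry_out", "arguments": {"plan": [[[0,-1,0,0,0,0,5],[0,0,0,0,0,0,5]]]}}

```text
time_s: 40.32
ee_pos: [0.5637, 0.0145, 0.1015]
eef_rot: [3.14, -0.003, -0.114]
force: [0.3, -6.2, 7.2]
grip_width: 0.01
grip_force: 20.0
```

Call:
{"name": "carry_out", "arguments": {"plan": [[[0,0,0,0,0,0,34],[0,0,0,0,0,0,34],[0,0,0,0,0,0,34],[0,0,0,0,0,0,34],[0,0,-30,0,0,0,34],[0,0,-40,0,0,0,34],[0,0,-40,0,0,0,34],[0,0,-40,0,0,0,34],[-40,0,0,0,0,0,40],[-40,0,0,0,0,0,40],[-20,30,0,0,0,0,40],[0,40,0,0,0,0,40],[0,40,0,0,0,0,40],[0,40,0,0,0,0,40],[0,40,0,0,0,0,40],[0,0,0,0,0,0,40],[0,0,0,0,0,0,40]]]}}

```text
time_s: 41.73
ee_pos: [0.4418, -0.1635, 0.2501]
eef_rot: [-3.141, -0.0, -0.117]
force: [-0.5, 0.7, 0.5]
grip_width: 0.04
grip_force: 0.0
```

Run:
```python
from h import *
c=shot("top","t8");c0=load("top0");print(telemetry.get_obs()["time_s"],telemetry.get_obs()["ee_pos"])
g=c["pixels"].mean(2);g0=c0["pixels"].mean(2)
# bar + bolt + knob region vs the start picture: correlate patches allowing small shifts
for n,q,r in (("bar free end+rods",(-22,-80,55),10),("bolt bar",(6,-79,90),7),("clamp rod",(-58,-87,51),6),("knob",(-98,0,52),8)):
    u,v=proj(c0,pl(*q))[0].round().astype(int);T=g0[v-r:v+r+1,u-r:u+r+1].astype(np.float32)
    S=g[v-r-4:v+r+5,u-r-4:u+r+5].astype(np.float32);m=cv2.matchTemplate(S,T,cv2.TM_CCOEFF_NORMED);_,mx,_,loc=cv2.minMaxLoc(m);print(n,round(mx,2),np.array(loc)-4)
hsv=cv2.cvtColor(c["pixels"],cv2.COLOR_RGB2HSV);m=cv2.inRange(hsv,(105,120,40),(130,255,255))
k,l,s,ce=cv2.connectedComponentsWithStats(m);print([(int(q[4]),x.round(1).tolist()) for q,x in zip(s[1:],ce[1:]) if q[4]>15],proj(c,pl(50,-40,42)))
# knob dark blob orientation
m=np.zeros(g.shape,np.uint8);u,v=proj(c,pl(-98,0,52))[0].astype(int);m[v-12:v+13,u-10:u+11]=(g[v-12:v+13,u-10:u+11]<35)
y,x=np.nonzero(m);w=np.cov(x,y);e,V=np.linalg.eigh(w);print("knob px",x.mean(),y.mean(),len(x),V[:,1],e)
```

```text
41.7833 [ 0.44205807 -0.16232774  0.25016273]
bar free end+rods 0.35 [ 4 -4]
bolt bar 0.48 [-4  1]
clamp rod 0.28 [ 0 -4]
knob 0.99 [0 0]
[(167, [240.3, 105.9]), (78, [280.3, 111.2]), (30, [318.0, 147.8]), (58, [222.9, 170.2])] [[221.88855269 169.41879692]]
knob px 201.28947368421052 222.25 76 [-0.12501156  0.99215528] [ 2.25899439 17.79275999]
```

Run:
```python
from h import *
c=shot("scene","s9");c0=load("scene0")
g=c["pixels"].mean(2);g0=c0["pixels"].mean(2)
for n,q,r in (("bar end",(-22,-85,55),6),("bolt bar",(6,-79,90),7),("bolt bar end",(22,-79,90),5),("clamp rod",(-58,-87,51),6),("bar hinge",(-22,60,55),6)):
    u,v=proj(c0,pl(*q))[0].round().astype(int);T=g0[v-r:v+r+1,u-r:u+r+1].astype(np.float32)
    S=g[v-r-4:v+r+5,u-r-4:u+r+5].astype(np.float32);m=cv2.matchTemplate(S,T,cv2.TM_CCOEFF_NORMED);_,mx,_,loc=cv2.minMaxLoc(m);print(n,(u,v),round(mx,2),np.array(loc)-4)
t=load("t8")["pixels"].mean(2).astype(int);t0=load("top0")["pixels"].mean(2).astype(int)
print(proj(load("t8"),[pl(25,-79,90),pl(-22,-79,90),pl(-36,-87,51),pl(-74,-87,51)]).round(1).tolist())
for v in range(176,218,2): print(v,t0[v,224:244].tolist(),"|",t[v,224:244].tolist())
```

```text
bar end (np.int64(232), np.int64(171)) 0.54 [0 0]
bolt bar (np.int64(242), np.int64(162)) 0.41 [4 4]
bolt bar end (np.int64(248), np.int64(161)) 0.46 [4 4]
clamp rod (np.int64(219), np.int64(173)) 0.45 [-1  0]
bar hinge (np.int64(231), np.int64(131)) 0.95 [0 0]
[[233.4, 177.4], [231.2, 195.6], [235.1, 202.7], [233.4, 217.0]]
176 [160, 160, 162, 166, 164, 159, 162, 165, 168, 165, 163, 161, 163, 165, 166, 165, 162, 169, 167, 157] | [205, 189, 168, 139, 112, 148, 198, 119, 155, 162, 162, 174, 176, 182, 179, 177, 176, 181, 185, 172]
178 [159, 159, 165, 165, 157, 161, 166, 160, 108, 131, 150, 145, 155, 168, 172, 168, 167, 170, 169, 159] | [203, 184, 155, 136, 111, 117, 96, 89, 113, 151, 166, 153, 158, 179, 181, 177, 176, 184, 184, 172]
180 [163, 165, 165, 164, 161, 163, 163, 137, 109, 139, 153, 134, 146, 168, 171, 163, 170, 174, 167, 149] | [202, 177, 147, 120, 100, 99, 98, 74, 117, 162, 167, 142, 159, 161, 165, 176, 180, 183, 179, 160]
182 [162, 159, 167, 166, 166, 163, 163, 113, 112, 150, 154, 130, 168, 166, 167, 163, 168, 168, 165, 143] | [195, 172, 142, 108, 97, 98, 96, 85, 136, 163, 
[... 2696 characters left out ...]
 | [72, 55, 58, 52, 81, 95, 89, 97, 94, 97, 107, 97, 75, 86, 99, 92, 84, 100, 105, 101]
212 [110, 86, 147, 149, 144, 145, 145, 149, 143, 110, 153, 160, 125, 145, 150, 153, 149, 159, 159, 160] | [61, 56, 54, 66, 120, 118, 96, 87, 94, 103, 110, 86, 72, 119, 126, 145, 127, 127, 129, 104]
214 [146, 142, 147, 143, 144, 142, 142, 144, 124, 125, 163, 151, 119, 144, 148, 149, 159, 158, 162, 161] | [139, 126, 129, 120, 161, 161, 156, 160, 131, 118, 138, 112, 97, 161, 161, 162, 170, 177, 178, 172]
216 [151, 151, 152, 150, 155, 148, 142, 145, 114, 125, 152, 135, 122, 146, 148, 142, 162, 164, 163, 158] | [161, 158, 156, 158, 156, 158, 159, 157, 129, 141, 167, 148, 135, 158, 160, 148, 173, 173, 172, 174]
```

```bash
python3 -c "
from station import ctrl
print(ctrl.hand_in())"
```

```text
the job is handed in; nothing more can be done
None
```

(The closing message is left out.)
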